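# Set up the bar-marking press and mark a batch of bars

### The job

Run one batch through the bar-marking press: take the torch off its bed and lay it in the grey tray, lay every brass bar from the blue mat lengthways in a lane of its own on the bed, far end up against the back stop, and turn the black knob until the red pointer stands at the green mark. Then, lifting the red lockout collar, push the lever away from you past the yellow gate teeth to the far end of its travel and let the collar drop fully home; after that lift the collar again, bring the lever all the way back and let the collar drop. Finally lay all the bars flat on the blue mat again, none on top of another; leave the pointer at the mark and do not disturb the bottles or the rubber stamp.

Things in the scene. Friction and masses are not known exactly. Their poses are not given: they have to be found in the camera images.
- press: the fixed bar-marking press: grey base plate 200 (x) x 372 (y) x 12 mm; origin at the centre of its underside on the worktop; x points away from the robot, y left, z up. In the middle the bed with 3 lanes along x; at the right (-y) a blue housing with knob, pointer and scale, at the left one with the lever, both 60 mm wide, 190 mm long, centred at y = -145 and +145 mm, tops 46 mm above the worktop
- lane0 (a point): right lane (press y = -58 mm): where the CENTRE of a bar is when it lies home in this lane, far end at the back stop; axes as the press. The lane floor is 15 mm below this point (12 mm above the worktop). Lanes are 40 mm wide between steel ribs 18 mm wide and only 5 mm high, and open in front
- lane1 (a point): middle lane (press y = 0), as lane0
- lane2 (a point): left lane (press y = +58 mm), as lane0
- back_stop (a point): foot of the front face of the back stop in the middle lane; the stop runs across all lanes, 18 mm high, 55 mm beyond the lane points. Guide posts 85 mm high stand at its ends (press x = 84, y = -106 and +106 mm)
- beam_edge (a point): lower front edge (middle) of the aluminium hold-down beam, 186 mm wide, 30 mm deep, 12 mm thick, over the back stop and 12 mm forward of it, over the bars' far ends: bring a bar down in front of it and slide it back. Underside 61 mm above the worktop, sinking to 45.5 mm as the lever is engaged; bars' tops are then at 42 mm
- gate_pivot (a point): pivot of the lever, inside the left housing, 30 mm above the worktop; axes as the press. The lever swings about the press y axis through this point
- gate_top (a point): top of the yellow gate teeth, 112 mm above the pivot in the middle of the swing; 12 mm wide (x). They stand on two steel quadrant plates, one on each side of the lever, outer radius 99 mm about the pivot, outer faces 13 mm to the left and right of the lever's plane
- lever (a joint): lever angle, rad: 0 = disengaged, leaning 0.32 from upright toward the robot; grows as it is pushed away, 0.32 = upright, 0.64 = engaged. A 12 mm steel rod with a black end, 162 mm from pivot to end; stays where it is left (about 2 N at the collar). With the collar down the teeth block it at about 0.12 (from beyond at about 0.52); with the collar lifted 14 mm or more it passes
- collar (a joint): lift of the red collar along the lever, m: 0 = down, at most 0.018; a light spring (2 to 3 N) returns it
- collar_grip (a point): middle of the red collar, a sleeve round the lever, 26 mm in diameter at its waist (31 mm at the rims) and 36 mm high; 118 mm from the pivot when down; z points along the lever toward its free end. It rises with the collar. Fingers at its left and right sides clear the quadrant plates; the lever's end stands 43 mm beyond this point when the collar is down
- knob_grip (a point): on the axis of the black knob at gripping height (press x = -55, y = -145 mm); the grip bar, 34 x 14 mm, its top 7 mm above this point and its foot 23 mm below, lies along this point's x axis and turns with the knob; grip across it from above
- knob (a joint): knob angle, rad, 0 to 4; grows as it is turned CLOCKWISE seen from above. Moves the pointer 15 mm per rad. Stays where it is left
- pointer_tip (a point): tip of the red pointer on the right housing; slides along press +x (away) as the knob is turned clockwise, 60 mm in all
- mark_point (a point): tip of the green mark beside the scale, on the line along which the pointer tip slides; the two points coincide when the pointer is right
- torch_mid (a point): centre of the grey pocket torch, 124 mm long along its y axis, solid as a box 28 mm wide (x) and 34 mm high; lies across the ribs of the bed at the start
- tray: fixed grey open tray, 100 (x) x 180 (y) x 18 mm high outside, walls and floor about 4 mm; origin at the centre of its underside on the worktop
- mat: fixed blue cloth-covered mat, 150 (x) x 280 (y) x 5 mm, origin at the centre of its underside on the worktop; the bars lie on it at the start and return to it
- bar1_mid (a point): centre of a brass bar, 110 (x) x 30 (y) x 30 mm (z), about 0.45 kg; may be absent
- bar2_mid (a point): centre of a brass bar, 110 (x) x 30 (y) x 30 mm (z), about 0.45 kg; may be absent
- bar3_mid (a point): centre of a brass bar, 110 (x) x 30 (y) x 30 mm (z), about 0.45 kg; may be absent
- acid_bottle_a: brown dropper bottle with black cap, 30 mm in diameter, 82 mm high, origin at its foot; leave alone
- acid_bottle_b: another such bottle; leave alone
- stamp: wooden rubber stamp standing upright, 29x48x73 mm, origin at its foot; leave alone
There are look-alikes about, which are no part of the job. Leave any turquoise look-alike of the part that bears bar1_mid alone.

How it is judged:
By the outcome, as a careful person would: the job done as asked, in the order asked, and still so for the second after the job is handed in, with the robot touching nothing.
Of bar1, bar2, bar3 only 2 to 3 are there at a start; the rules pass over those that are not, and their reading is None.
At some moment in a run one of torch, bar1, bar2, bar3 may be knocked a few centimetres aside while the robot is not near it.
Once in a run the grip may slacken for a moment while it holds something.
It also fails if it takes over 210 s, if anything falls off the work surface, if the arm or the gripper's body presses on something with over 40 N, if the wrist force passes 120 N, or if a joint passes its speed limit or range.

### The arm

A 6-joint arm with a two-finger parallel gripper is mounted at the origin on a cart in front of the work surface, level with it; the furniture and walls round the work are solid. World frame = base frame: x ahead of the robot, y to its left, z up, the work surface at z = 0. Lengths are in mm, angles in degrees, forces in N, time in s.
With the tool pointing down it reaches from about 350 to 725 mm from the base axis. Payload 4.3 kg.
Tool frame: the origin (TCP) lies on the mounting face of the last link; the fingertips stand 173 mm ahead of it and the grasp point (between the pads) lies 155 mm ahead of it (ctrl.grasp_offset is the distance from the TCP to the grasp point, in mm); z points along the fingers, y is the line along which they close (so a half turn about z gives the same grasp; the last joint's range is limited). The gripper opens to 85 mm and grips with 20 to 120 N. Pads are 22 mm wide; open, the fingers measure 114 mm over their backs; the gripper's body (76 mm by 85 mm) begins 54 mm behind the grasp point. The pads swing forward as they close: fully open they stand 13 mm farther back than shut.
Start: joints at [-83.497, 21.618, 4.641, 73.018, 0, 83.68], TCP at [127.62, -560.679, 404.729] pointing down, gripper open.
Joint ranges: [-156.06, 156.06], [-48.1, 94.91], [-58.44, 69.94], [-101.28, 121.22], [-78.64, 73.56], [-180, 180]. Speed limits (degrees/s): [147.25, 147.25, 180, 180, 180, 180].

### API

Orientations are given as a 3x3 rotation matrix whose columns are the frame's x, y, z axes.
In Python, from workcell import ctrl gives the robot as it stands. The module is installed in compiled form; this text tells all that it offers.
- The arm moves only by the tool play_rows, never from a script. Its arguments are lists of equal length, an entry for each row: "claw": the opening in per cent of the stroke, from 0 (shut) to 100 (fully open); "delta_pos": the shift along the tool's x, y, z in cm, a list of three; "turn": the turn about the tool's z in rad. A call has 1 to 20 rows; each row shifts and turns the commanded pose from where the row before left it, along the tool's axes as they then stand; what a row does not reach is not made up. A row lasts 1/8 s, in which the tool goes at most 62.5 mm and 10.7 degrees, less where a joint would pass 70% of its speed; a pose out of reach is approached as far as the arm can. A call is refused whole if a number of a shift passes 6.25 or a number of a turn 0.188, either way. A call with a gripper value outside its range is refused whole. The fingers move at their own pace and stop on an object; the grip force is fixed at half the most. Time passes only in rows, so rows that do not move let the fingers close. It gives the time, the measured TCP pose, the force, the opening and the grip force at its end, in the units of the state.
- ctrl.read_state(): the state, without advancing time (a new reading comes with each control period).
- ctrl.grab_frame(name): name is "scene" or "top" or "wrist"; returns a dict with "color" (420x560x3 uint8, blue, green, red), "K" (3x3 intrinsics, pixels), "position" and "rotation" of the camera in the world; the wrist camera has in their place "tool_from_camera" (4x4, takes a point from camera to tool coordinates, whose origin is the TCP and whose axes are the flange's). Camera axes: x right, y up, looking along -z (the intrinsics and any distortion apply to the point x, -y, -z); pixel columns grow to the right and rows downward; lengths in mm; the calibration is good to about 2 mm. A picture is of the moment at which its call begins: read the wrist's pose just before it. There is no depth.
- ctrl.close_job(): hands the job in; it is judged then, once.
Trained networks look in a picture, given as the dict that the camera call returned (one of the last four; its "shot" number tells which), for a name from the list of things; names that differ only in an ending like _2 or _b are one class to them, and where a whole thing is asked for, a point or a joint stands for the part that bears it (a point fixed in the world has none). Each returns a list of dicts, best first, with "confidence" (0 to 1); they miss things now and then, are a little off and sometimes report something else, mostly with a low value. They report only what shows in the picture. A call takes as long as a camera call. They do not tell look-alikes from the thing itself.
- ctrl.look_for(picture, thing): "box" ([left, top, right, bottom] in pixels, round what is visible of it).
- ctrl.spot_point(picture, thing): "at" ([column, row] in pixels: a listed point, or the origin of a listed thing).
The state is a dict: "time": time; "joint_pos": joint angles; "joint_vel": joint speeds; "joint_torque": joint torques, N m; "tcp_pos": TCP position; "tcp_rot": TCP orientation; "wrist_force": force on the tool from outside, world axes, zero at the start; "ft_torque": the same for the moment, N m; "width": opening from 0.0 (shut) to 1.0 (fully open); "finger_force": force on a finger pad.
Only numpy, scipy, OpenCV 4.12 (cv2) and the standard library are available. Lean on these libraries where they do the work, as an engineer would, in place of code of your own. Each camera call takes 0.05 s, during which the arm holds its last target. There are 200 camera calls.

## Working session

There is one attempt and no reset: what is moved stays moved. The work goes in short steps, Python scripts to look and compute and a tool call to move; the robot and the scene stay as the last step left them, time stands still between calls to the robot, and variables do not carry over. Pictures are saved under pics/ and viewed, at most 14 in all, crops included, and the job is handed in when it is done.

Besides the shell and the picture viewer there is one more tool, called by a JSON object that holds its "api" and its "payload". play_rows: Moves the arm, as the interface text tells. Its arguments: {"type":"object","properties":{"claw":{"type":"array"},"delta_pos":{"type":"array"},"turn":{"type":"array"}},"required":["claw","delta_pos","turn"]}

```bash
mkdir -p pics; cat > h.py <<'E'
from workcell import ctrl
import numpy as np, cv2
def ray(f,px,st=None):
    K=np.array(f["K"]);d=np.linalg.inv(K)@[px[0],px[1],1.];d=np.array([d[0],-d[1],-d[2]])
    if "position" in f: R=np.array(f["rotation"]);p=np.array(f["position"])
    else:
        T=np.array(f["tool_from_camera"]);Rt=np.array(st["tcp_rot"]);R=Rt@T[:3,:3];p=Rt@T[:3,3]+np.array(st["tcp_pos"])
    return p,R@d
def at_z(f,px,z,st=None):
    p,d=ray(f,px,st);return p+d*(z-p[2])/d[2]
def tri(rays):
    A=np.zeros((3,3));b=np.zeros(3)
    for p,d in rays:
        d=d/np.linalg.norm(d);M=np.eye(3)-np.outer(d,d);A+=M;b+=M@p
    return np.linalg.solve(A,b)
def proj(f,X,st=None):
    if "position" in f: R=np.array(f["rotation"]);p=np.array(f["position"])
    else:
        T=np.array(f["tool_from_camera"]);Rt=np.array(st["tcp_rot"]);R=Rt@T[:3,:3];p=Rt@T[:3,3]+np.array(st["tcp_pos"])
    c=R.T@(np.array(X)-p);u=np.array(f["K"])@[c[0],-c[1],-c[2]];return u[:2]/u[2]
def snap(n,fn=None):
    st=ctrl.read_state();f=ctrl.grab_frame(n)
    if fn: cv2.imwrite("pics/"+fn,np.array(f["color"]))
    return st,f
E
python3 - <<'E'
from h import *
np.set_printoptions(precision=1,suppress=True)
s,t=snap("top","top0.png");_,c=snap("scene","scene0.png")
print(s["tcp_rot"],s["time"],list(t.keys()),t["K"],t["position"],c["position"])
P="lane0 lane1 lane2 back_stop beam_edge gate_pivot gate_top collar_grip knob_grip pointer_tip mark_point torch_mid tray mat press bar1_mid acid_bottle_a stamp".split()
for n in P:
    a=ctrl.spot_point(t,n);b=ctrl.spot_point(c,n)
    print(n,[(np.round(x["at"]).tolist(),round(x["confidence"],2)) for x in a],[(np.round(x["at"]).tolist(),round(x["confidence"],2)) for x in b], tri([ray(t,a[0]["at"]),ray(c,b[0]["at"])]) if a and b else "")
E
```

```text
[[ 1.   0.2 -0. ]
 [ 0.2 -1.   0. ]
 [ 0.  -0.  -1. ]] 0.0 ['color', 'K', 'position', 'rotation', 'shot'] [[383.8   0.  279.9]
 [  0.  383.8 205. ]
 [  0.    0.    1. ]] [ 425.1 -158.  1290.5] [ -340.1 -1215.7   726.7]
lane0 [([206.0, 230.0], 0.87), ([169.0, 232.0], 0.83), ([189.0, 231.0], 0.72), ([125.0, 249.0], 0.63), ([271.0, 161.0], 0.6)] [([204.0, 213.0], 0.91), ([195.0, 209.0], 0.83), ([216.0, 217.0], 0.82)] [514.4  70.3  54.2]
lane1 [([206.0, 230.0], 0.87), ([169.0, 232.0], 0.83), ([189.0, 231.0], 0.72), ([125.0, 249.0], 0.63), ([271.0, 161.0], 0.6)] [([204.0, 213.0], 0.91), ([195.0, 209.0], 0.83), ([216.0, 217.0], 0.82)] [514.4  70.3  54.2]
lane2 [([206.0, 230.0], 0.87), ([169.0, 232.0], 0.83), ([189.0, 231.0], 0.72), ([125.0, 249.0], 0.63), ([271.0, 161.0], 0.6)] [([204.0, 213.0], 0.91), ([195.0, 209.0], 0.83), ([216.0, 217.0], 0.82)] [514.4  70.3  54.2]
back_stop [([187.0, 213.0], 0.68)] [([204.0, 210.0], 0.45)] [565.8 140.8  28.7]
beam_edge [([185.0, 218.0], 0.84), ([187.0, 231.0], 0.54)] [([195.0, 208.0], 0.58), ([216.0, 202.0], 0.51)] [542.7 148.   41.8]
gate_pivot [([14
[... 652 characters left out ...]
0, 244.0], 0.78), ([206.0, 214.0], 0.73), ([296.0, 228.0], 0.16)] [ 632.8 -255.    10.5]
mat [([307.0, 257.0], 0.92)] [([264.0, 267.0], 0.73)] [ 458.9 -277.8    3.6]
press [([188.0, 239.0], 0.56)] [([196.0, 221.0], 0.56), ([264.0, 267.0], 0.51)] [497.3 126.6   9.4]
bar1_mid [([417.0, 226.0], 0.94), ([309.0, 258.0], 0.8)] [([381.0, 299.0], 0.64), ([258.0, 265.0], 0.63)] [ 566.3 -636.2   19.7]
acid_bottle_a [([247.0, 168.0], 0.6), ([273.0, 163.0], 0.58), ([230.0, 248.0], 0.34)] [([298.0, 224.0], 0.63), ([281.0, 276.0], 0.59), ([281.0, 219.0], 0.45)] [780.3 -74.2 -30.2]
stamp [([350.0, 193.0], 0.43)] [([346.0, 262.0], 0.78), ([174.0, 180.0], 0.73), ([245.0, 248.0], 0.25)] [ 679.  -420.7   -6.6]
```

```bash
python3 - <<'E'
import cv2
a=cv2.imread("pics/top0.png")[130:300,90:450];b=cv2.imread("pics/scene0.png")[150:330,130:420]
cv2.imwrite("pics/topc.png",cv2.resize(a,None,fx=2.2,fy=2.2,interpolation=cv2.INTER_CUBIC));cv2.imwrite("pics/scc.png",cv2.resize(b,None,fx=2.7,fy=2.7,interpolation=cv2.INTER_CUBIC))
E
```

```text
(no output)
```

View pics/topc.png

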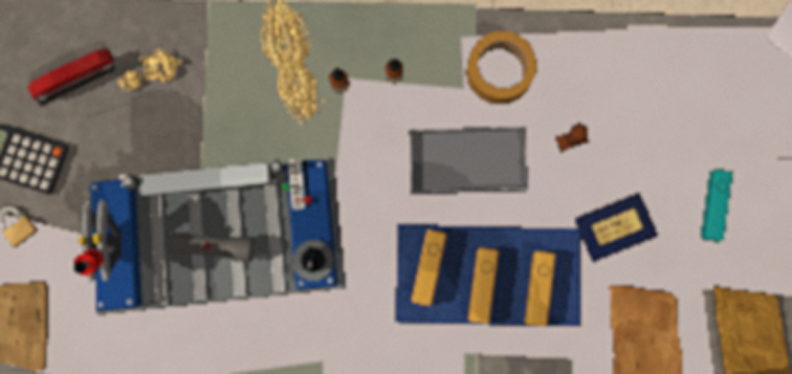

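View pics/scc.png

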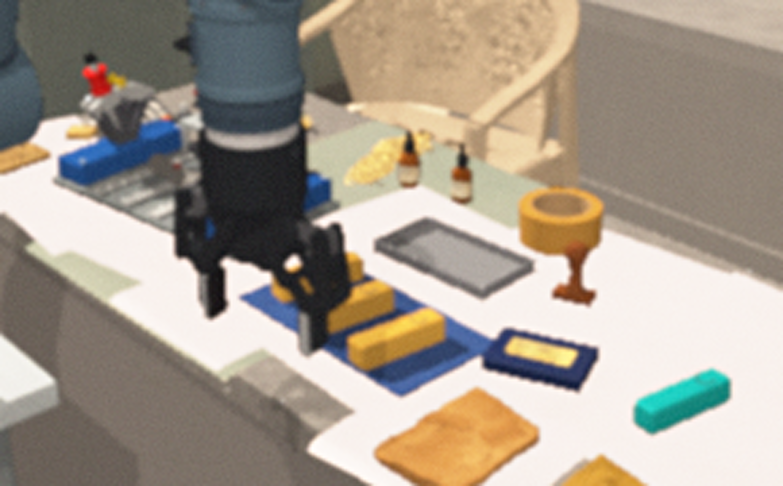

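All three brass bars lie on the mat, at top-image px (285,251), (310,260) and (336,260). The things that could be mistaken for them are the turquoise bar at (415,222), the gold-labelled blue box at (371,233) and the wooden boards. I choose the three brass ones. The torch lies on the press bed at (190,241), and could be confused with the red stapler at (122,164).

```bash
python3 - <<'E'
from h import *
np.set_printoptions(precision=1,suppress=True)
s,t=snap("top");_,w=snap("wrist")
print(np.array(w["tool_from_camera"]),w["K"])
g=lambda x,y,z:at_z(t,(90+x/2.2,130+y/2.2),z)[:2]
print("housing",g(92,183,46),g(97,312,46),g(330,160,46),g(340,288,46))
for n,p in dict(barA=[(436,230),(422,305)],barB=[(486,249),(480,322)],barC=[(545,251),(537,325)]).items():
  a,b=g(*p[0],30),g(*p[1],30);print(n,(a+b)/2,np.degrees(np.arctan2(*(a-b)[::-1])))
print("torch",g(180,245,30),g(250,245,30));print("tray",[g(*p,18) for p in [(411,129),(525,127),(527,190),(413,193)]]);print("mat",[g(*p,5) for p in [(398,226),(579,230),(580,325),(397,323)]])
E
```

```text
[[-0.   1.   0.3 78.6]
 [ 1.   0.   0.   1.8]
 [ 0.   0.3 -1.  31.1]
 [ 0.   0.   0.   1. ]] [[370.    0.  280.8]
 [  0.  370.  203.9]
 [  0.    0.    1. ]]
housing [578.4 303.3] [391.3 280.4] [622.7 -45.8] [434.4 -68.1]
barA [ 468.4 -197.7] -9.309316433026973
barB [ 443.9 -278.2] -3.977439423137576
barC [ 442.5 -364.3] -6.069562520892533
torch [491.5 172.1] [494.2  68.8]
tray [array([ 678.8, -165.4]), array([ 687.1, -340.8]), array([ 589.4, -344.4]), array([ 580. , -171.1])]
mat [array([ 530.4, -149.7]), array([ 531.7, -426.3]), array([ 388.9, -427.3]), array([ 385.1, -152.4])]
```

```bash
cat >> h.py <<'E'
def plan(*wps):
    "waypoints (x,y,zgrasp,yaw) of grasp point; prints tool-frame shift in cm and turn"
    st=ctrl.read_state();R=np.array(st["tcp_rot"]);p=np.array(st["tcp_pos"]);yaw=np.degrees(np.arctan2(R[1,0],R[0,0]))
    print("t%.1f"%st["time"],"now",np.round([*p[:2],p[2]-155,yaw],1),"tilt",np.round(R[:,2],3))
    for x,y,z,a in wps:
        d=np.array([x,y,z+155])-p;c,s=np.cos(np.radians(yaw)),np.sin(np.radians(yaw))
        q=np.array([c*d[0]+s*d[1],s*d[0]-c*d[1],-d[2]])/10
        n=np.linalg.norm(q);print("shift",np.round(q,2),"n%.1f"%n,"| turn after %.3f"%np.radians(yaw-a));p=np.array([x,y,z+155]);yaw=a
E
python3 - <<'E'
from h import *
plan((510,117,270,7))
E
```

```text
t2.0 now [ 127.6 -560.7  249.7   12.8] tilt [ 0. -0. -1.]
shift [ 52.33 -57.59  -2.03] n77.8 | turn after 0.102
```

{"api": "play_rows", "payload": {"claw": [100,100,100,100,100,100,100,100,100,100,100,100,100,100,100], "delta_pos": [[3.74,-4.11,-0.15],[3.74,-4.11,-0.15],[3.74,-4.11,-0.15],[3.74,-4.11,-0.15],[3.74,-4.11,-0.15],[3.74,-4.11,-0.15],[3.74,-4.11,-0.15],[3.74,-4.11,-0.15],[3.74,-4.11,-0.15],[3.74,-4.11,-0.15],[3.74,-4.11,-0.15],[3.74,-4.11,-0.15],[3.74,-4.11,-0.15],[3.74,-4.11,-0.15],[0,0,0]], "turn": [0,0,0,0,0,0,0,0,0,0,0,0,0,0,0.1]}}

```text
time: 3.88
tcp_pos: [511.8, 119.7, 425.3]
tcp_rot: [[0.992, 0.126, 0.001], [0.126, -0.992, 0.001], [0.001, -0.001, -1.0]]
wrist_force: [-0.2, -0.5, -0.4]
width: 0.997
finger_force: 0.0
```

```bash
python3 - <<'E'
from h import *
np.set_printoptions(precision=1,suppress=True)
s,w=snap("wrist","w1.png")
plan()
for n,z in dict(lane0=27,back_stop=12,beam_edge=61,gate_top=142,collar_grip=142,knob_grip=60,pointer_tip=48,mark_point=48,torch_mid=34,press=0).items():
    print(n,[(np.round(x["at"]).tolist(),round(x["confidence"],2),at_z(w,x["at"],z,s)[:2]) for x in ctrl.spot_point(w,n)])
E
```

```text
t3.9 now [511.1 118.4 270.3   7. ] tilt [-0. -0. -1.]
lane0 [([275.0, 148.0], 0.96, array([529.9, 126.2])), ([335.0, 142.0], 0.88, array([543.4,  68.4])), ([215.0, 146.0], 0.63, array([525. , 185.5])), ([79.0, 242.0], 0.58, array([402.8, 324.1]))]
back_stop []
beam_edge [([274.0, 104.0], 0.79, array([573.4, 131.8])), ([417.0, 134.0], 0.16, array([563.8,   2. ]))]
gate_top [([70.0, 202.0], 0.64, array([492.1, 267.5]))]
collar_grip [([78.0, 243.0], 0.81, array([460.6, 263.1])), ([275.0, 104.0], 0.7, array([578.2, 130.2]))]
knob_grip [([434.0, 236.0], 0.75, array([469.5, -37.9]))]
pointer_tip [([418.0, 108.0], 0.7, array([586.4,   2.1])), ([413.0, 135.0], 0.56, array([562. ,   0.8]))]
mark_point [([416.0, 109.0], 0.57, array([585.2,   3.4]))]
torch_mid [([272.0, 187.0], 0.87, array([491.4, 125.1])), ([77.0, 241.0], 0.64, array([407. , 322.2]))]
press [([275.0, 158.0], 0.78, array([515.7, 124.8]))]
```

View pics/w1.png

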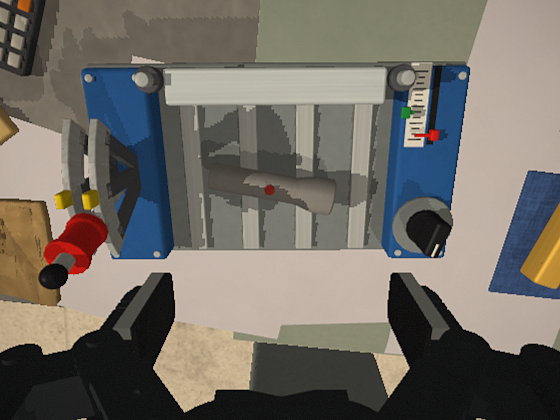

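```bash
python3 - <<'E'
from h import *
from scipy.optimize import least_squares as ls
np.set_printoptions(precision=1,suppress=True)
s,w=snap("wrist")
w2=[at_z(w,p,46,s)[:2] for p in [(82,69),(112,258),(468,66),(443,257)]];print(w2)
m=np.array([[95,175],[-95,175],[95,-175],[-95,-175]])
def T(v,q): c,k=np.cos(v[2]),np.sin(v[2]);return np.asarray(q)@np.array([[c,k],[-k,c]])+v[:2]
r=ls(lambda v:(T(v,m)-w2).ravel(),[507,117,.12]);print(r.x[:2],np.degrees(r.x[2]),r.fun)
for n,q in dict(l0=(29,-58),knob=(-55,-145),piv=(0,145)).items(): print(n,T(r.x,[q]))
a,b=at_z(w,(207,180),34,s),at_z(w,(333,197),34,s);print("torch",(a+b)/2,np.degrees(np.arctan2(*(a-b)[1::-1])), np.linalg.norm(a-b))
print("gate",at_z(w,(76,200),140,s),"mark",at_z(w,(411,113),47,s),"ptr",at_z(w,(420,135),47,s),"knob@75",at_z(w,(428,233),75,s))
c=w["color"][50:270,380:480];cv2.imwrite("pics/w1k.png",cv2.resize(c,None,fx=2.7,fy=2.7,interpolation=cv2.INTER_CUBIC))
a,b=(a,b)
t=(a+b)/2
plan((t[0],t[1],110,7))
E
```

```text
[array([580.4, 300.6]), array([397.2, 277.3]), array([624.7, -38.2]), array([440.5, -63.9])]
[510.7 118.9] 7.400973810653129 [ 2.   4.1 -3.2  3.   2.7 -4.1 -1.4 -2.9]
l0 [[546.9  65.2]]
knob [[474.8 -31.9]]
piv [[492.  262.7]]
torch [488.4 122.2  34. ] 89.0670100141645 128.46678323768958
gate [492.2 261.  140. ] mark [579.    2.8  47. ] ptr [560.4 -10.1  47. ] knob@75 [475.1 -28.1  75. ]
t4.5 now [510.4 116.2 270.8   7.1] tilt [ 0. -0. -1.]
shift [-2.1 -0.9 16.1] n16.2 | turn after 0.001
```

View pics/w1k.png

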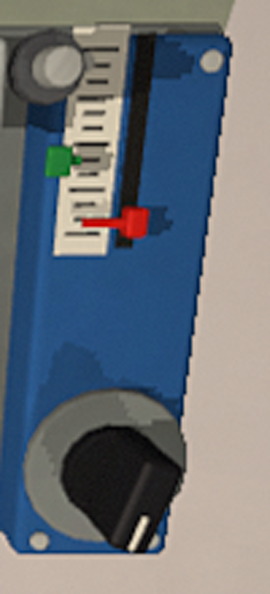

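The close crop shows the green mark about 19 mm beyond the red pointer along the scale, so the knob needs about 1.25 rad clockwise. The knob's white line points toward the robot, slightly left.

```bash
python3 - <<'E'
from h import *
print(np.round(ctrl.read_state()["joint_pos"],1))
plan((488.4,122.2,130,7.1),(488.4,122.2,40,89),(488.4,122.2,40,-91))
E
```

```text
[  5.9  15.3  -1.2  73.5  -0.  178.8]
t4.5 now [510.4 116.2 270.8   7.1] tilt [ 0. -0. -1.]
shift [-2.11 -0.86 14.08] n14.3 | turn after -0.001
shift [0. 0. 9.] n9.0 | turn after -1.429
shift [ 0.  0. -0.] n0.0 | turn after 3.142
```

{"api": "play_rows", "payload": {"claw": [100,100,100,100,100,100,100,100,100,100,100,100,100,100], "delta_pos": [[-2.1,-0.9,0],[0,0,1.8],[0,0,1.8],[0,0,1.8],[0,0,1.8],[0,0,1.8],[0,0,1.8],[0,0,1.8],[0,0,1.8],[0,0,3],[0,0,3],[0,0,2],[0,0,0],[0,0,0]], "turn": [0,-0.179,-0.179,-0.179,-0.179,-0.179,-0.179,-0.179,-0.179,0,0,0,0,0]}}

```text
time: 6.22
tcp_pos: [489.0, 122.9, 202.5]
tcp_rot: [[0.015, 1.0, 0.001], [1.0, -0.015, 0.0], [0.0, 0.001, -1.0]]
wrist_force: [0.3, 0.3, 1.1]
width: 0.999
finger_force: 0.0
```

```bash
python3 - <<'E'
from h import *
s,w=snap("wrist","w2.png")
plan((488.4,122.2,40,89))
print([(x["at"],at_z(w,x["at"],34,s)) for x in ctrl.spot_point(w,"torch_mid")])
E
```

```text
t6.3 now [489.2 122.9  47.8  89.1] tilt [ 0.002  0.    -1.   ]
shift [-0.07 -0.08  0.78] n0.8 | turn after 0.002
[([290.2, 275.1], array([493.42626165, 124.36947539,  34.        ])), ([327.3, 241.6], array([508.50716505, 139.26343078,  34.        ]))]
```

View pics/w2.png

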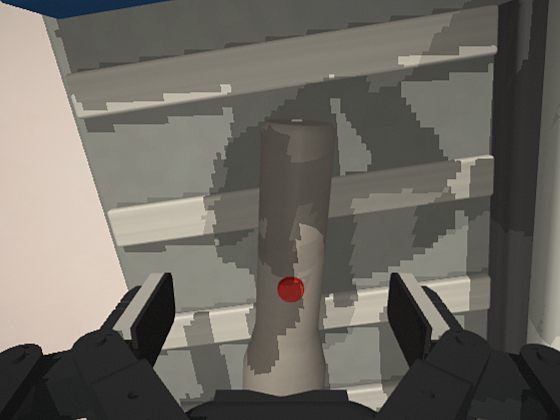

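{"api": "play_rows", "payload": {"claw": [100,0,0,0,0,0], "delta_pos": [[0,0.2,0.8],[0,0,0],[0,0,0],[0,0,0],[0,0,0],[0,0,0]], "turn": [0,0,0,0,0,0]}}

```text
time: 7.08
tcp_pos: [490.9, 122.9, 194.1]
tcp_rot: [[0.015, 1.0, 0.001], [1.0, -0.015, 0.0], [0.0, 0.001, -1.0]]
wrist_force: [1.2, 0.4, 3.0]
width: 0.305
finger_force: 58.9
```

```bash
python3 - <<'E'
from h import *
s=ctrl.read_state();print(s["width"],s["finger_force"])
plan((489,122,130,89),(634,-256,130,93),(634,-256,30,93))
E
```

```text
0.30454713934046906 58.90458047389984
t7.1 now [490.9 122.9  39.1  89.1] tilt [ 0.001  0.    -1.   ]
shift [-0.09 -0.19 -9.09] n9.1 | turn after 0.002
shift [-37.54  15.16   0.  ] n40.5 | turn after -0.070
shift [ 0.  0. 10.] n10.0 | turn after 0.000
```

{"api": "play_rows", "payload": {"claw": [0,0,0,0,0,0,0,0,0,0,0,0,0,0], "delta_pos": [[0,0,-3],[0,0,-3],[0,0,-3],[-3.75,1.5,0],[-3.75,1.5,0],[-3.75,1.5,0],[-3.75,1.5,0],[-3.75,1.5,0],[-3.75,1.5,0],[-3.75,1.5,0],[-3.75,1.5,0],[-3.75,1.5,0],[-3.75,1.5,0],[0,0,0]], "turn": [0,0,0,0,0,0,0,0,0,0,0,0,0,-0.07]}}

```text
time: 8.82
tcp_pos: [635.1, -257.3, 282.4]
tcp_rot: [[-0.054, 0.999, -0.001], [0.999, 0.054, -0.0], [-0.0, -0.001, -1.0]]
wrist_force: [-0.2, 1.3, -1.6]
width: 0.308
finger_force: 58.7
```

```bash
python3 - <<'E'
from h import *
s,w=snap("wrist","w3.png");print(s["width"],s["finger_force"])
plan((634,-256,30,93))
for n,z in (("tray",0),("torch_mid",125)): print(n,[(x["at"],x["confidence"],at_z(w,x["at"],z,s)) for x in ctrl.spot_point(w,n)])
E
```

```text
0.30839022107086345 58.73141169548035
t8.9 now [ 634.7 -255.9  127.3   93.2] tilt [-0.001  0.001 -1.   ]
shift [-0.   -0.07  9.73] n9.7 | turn after 0.004
tray []
torch_mid [([280.2, 286.8], 0.87, array([ 634.85603673, -254.87859168,  125.        ]))]
```

View pics/w3.png

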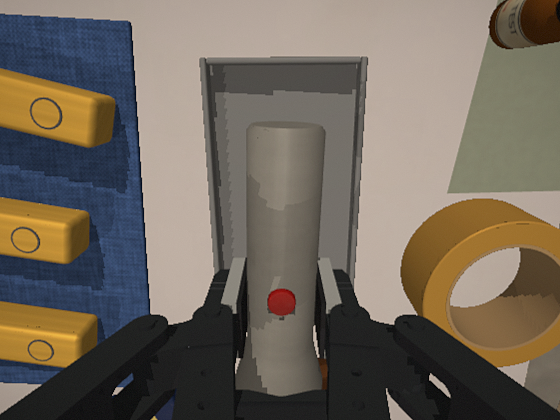

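{"api": "play_rows", "payload": {"claw": [0,0,0,0,0,48,48,48,48,48,48], "delta_pos": [[0,0,3],[0,0,3],[0,0,2],[0,0,1.5],[0,0,0],[0,0,0],[0,0,0],[0,0,-3],[0,0,-4],[0,0,-5],[0,0,-5]], "turn": [0,0,0,0,0,0,0,0,0,0,0]}}

```text
time: 10.35
tcp_pos: [634.8, -254.4, 361.4]
tcp_rot: [[-0.055, 0.998, 0.002], [0.998, 0.055, -0.001], [-0.001, 0.002, -1.0]]
wrist_force: [0.3, -0.8, 0.1]
width: 0.485
finger_force: 0.0
```

```bash
python3 - <<'E'
from h import *
np.set_printoptions(precision=1,suppress=True)
s,w=snap("wrist");_,t=snap("top");print(s["width"],s["finger_force"])
print("torch",[(x["at"],x["confidence"],at_z(w,x["at"],21,s)) for x in ctrl.spot_point(w,"torch_mid")])
print([(x["confidence"],at_z(w,x["at"],20,s)) for x in ctrl.spot_point(w,"bar1_mid")])
for x in ctrl.spot_point(t,"bar1_mid"):print("top",x["at"],x["confidence"],at_z(t,x["at"],20))
plan((480,-283,260,173))
print(np.round(s["joint_pos"],1))
E
```

```text
0.484974460074398 0.0
torch [([278.6, 177.3], 0.81, array([ 633.7, -253.5,   21. ]))]
[(0.6, array([ 446.1, -278.7,   20. ])), (0.19, array([ 469.3, -197.6,   20. ]))]
top [312.5, 258.8] 0.81 [ 447.1 -288.8   20. ]
top [414.4, 224.1] 0.62 [ 570.9 -629.    20. ]
t10.6 now [ 634.9 -254.4  204.2   93.1] tilt [ 0. -0. -1.]
shift [ -2.  -15.6  -5.6] n16.7 | turn after -1.394
[-27.1  35.8  21.1  75.2  -0.   59.7]
```

```bash
python3 - <<'E'
from h import *
plan((420,-283,250,173))
E
```

```text
t10.6 now [ 634.9 -254.4  204.2   93.1] tilt [ 0.001 -0.001 -1.   ]
shift [ -1.68 -21.62  -4.58] n22.2 | turn after -1.394
```

{"api": "play_rows", "payload": {"claw": [65,65,65,65,65,65,65,65,65,65,65,65,65], "delta_pos": [[-0.4,-5.4,-1.15],[-0.4,-5.4,-1.15],[-0.4,-5.4,-1.15],[-0.4,-5.4,-1.15],[0,0,0],[0,0,0],[0,0,0],[0,0,0],[0,0,0],[0,0,0],[0,0,0],[0,0,0],[0,0,0]], "turn": [0,0,0,0,-0.174,-0.174,-0.174,-0.174,-0.174,-0.174,-0.174,-0.174,0]}}

```text
time: 12.22
tcp_pos: [419.6, -281.8, 403.1]
tcp_rot: [[-0.992, 0.126, -0.002], [0.126, 0.992, 0.002], [0.003, 0.002, -1.0]]
wrist_force: [-0.7, -1.3, 0.3]
width: 0.651
finger_force: 0.0
```

```bash
cat >> h.py <<'E'
def brass(f,st,z=35,amin=600):
    hsv=cv2.cvtColor(np.array(f["color"]),cv2.COLOR_BGR2HSV)
    m=cv2.inRange(hsv,(15,120,90),(32,255,255));m=cv2.morphologyEx(m,cv2.MORPH_CLOSE,np.ones((7,7)))
    m=cv2.morphologyEx(m,cv2.MORPH_OPEN,np.ones((5,5)))
    for c in cv2.findContours(m,0,2)[0]:
        if cv2.contourArea(c)<amin: continue
        q=np.array([at_z(f,p,z,st)[:2] for p in c[:,0]],np.float32)
        (x,y),(a,b),ang=cv2.minAreaRect(q);
        if a<b: ang+=90;a,b=b,a
        ang=(ang+90)%180-90
        print("brass (%.0f,%.0f) L%.0f W%.0f ang%.1f"%(x,y,a,b,ang),"px",c[:,0].mean(0).round())
E
python3 - <<'E'
from h import *
s,w=snap("wrist","w4.png");brass(w,s);plan()
print([(x["at"],at_z(w,x["at"],20,s)[:2].round()) for x in ctrl.spot_point(w,"bar1_mid")])
E
```

```text
brass (530,-471) L66 W30 ang-67.0 px [116. 298.]
brass (467,-201) L111 W34 ang-11.1 px [373. 209.]
brass (441,-361) L111 W33 ang-6.5 px [201. 205.]
brass (444,-279) L110 W29 ang-6.9 px [286. 199.]
brass (375,-505) L140 W99 ang0.7 px [ 65. 153.]
t12.3 now [ 419.7 -281.9  248.4  172.7] tilt [-0.002  0.002 -1.   ]
[([286.8, 196.4], array([ 447., -280.]))]
```

View pics/w4.png

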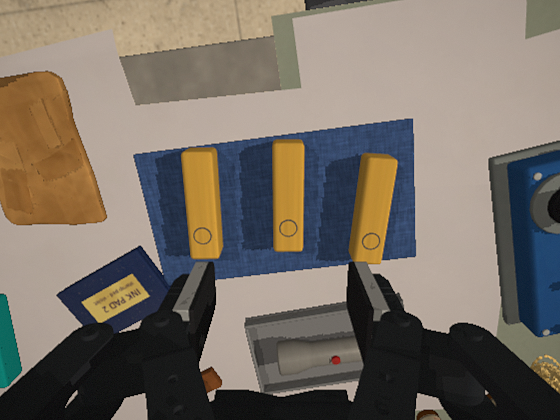

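Three brass bars sit on the mat at (373,209), (286,199) and (201,205), and the torch lies in the tray. I take the right-hand one (A) first.

```bash
cat >> h.py <<'E'
PR=[510.7,118.9,7.4]
def pw(x,y):
    c,k=np.cos(np.radians(PR[2])),np.sin(np.radians(PR[2]));return PR[0]+c*x-k*y,PR[1]+k*x+c*y
def wp(X,Y):
    c,k=np.cos(np.radians(PR[2])),np.sin(np.radians(PR[2]));a,b=X-PR[0],Y-PR[1];return c*a+k*b,c*b-k*a
E
python3 - <<'E'
from h import *
plan((467,-199,130,169),(467,-199,32,169),(467,-199,130,169),(*pw(-12,-58),130,187.4),(*pw(-12,-58),41,187.4))
E
```

```text
t12.3 now [ 419.8 -281.9  248.7  172.8] tilt [-0.002  0.001 -1.   ]
shift [-3.64  8.82 11.87] n15.2 | turn after 0.065
shift [0.  0.  9.8] n9.8 | turn after 0.000
shift [ 0.   0.  -9.8] n9.8 | turn after 0.000
shift [ 1.08 26.16 -0.  ] n26.2 | turn after -0.321
shift [-0.   0.   8.9] n8.9 | turn after 0.000
```

{"api": "play_rows", "payload": {"claw": [65,65,65,65,65,65,65,65,65,0,0,0,0,0,0,0,0], "delta_pos": [[-1.2,2.94,3.96],[-1.2,2.94,3.96],[-1.2,2.94,3.96],[0,0,0],[0,0,3],[0,0,3],[0,0,2.5],[0,0,1.3],[0,0,0],[0,0,0],[0,0,0],[0,0,0],[0,0,0],[0,0,-2],[0,0,-4],[0,0,-4],[0,0,0]], "turn": [0,0,0,0.065,0,0,0,0,0,0,0,0,0,0,0,0,0]}}

```text
time: 14.45
tcp_pos: [468.0, -200.1, 290.7]
tcp_rot: [[-0.982, 0.188, 0.006], [0.188, 0.982, -0.004], [-0.006, -0.003, -1.0]]
wrist_force: [1.0, 0.2, -5.9]
width: 0.339
finger_force: 60.7
```

```bash
python3 - <<'E'
from h import *
s,w=snap("wrist");print(s["width"],s["finger_force"])
brass(w,s,143);plan((*pw(-12,-58),130,187.4),(*pw(-12,-58),41,187.4))
print([(x["at"],at_z(w,x["at"],118,s)[:2].round()) for x in ctrl.spot_point(w,"bar1_mid")])
E
```

```text
0.33889289362274727 60.6903862953186
brass (460,-201) L97 W27 ang-10.8 px [280. 263.]
brass (418,-274) L57 W24 ang-6.9 px [ 45. 215.]
brass (419,-233) L56 W18 ang-7.0 px [161. 196.]
t14.5 now [ 467.1 -199.5  133.6  169.2] tilt [ 0.002 -0.002 -1.   ]
shift [ 1.03 26.21  0.36] n26.2 | turn after -0.318
shift [-0.   0.   8.9] n8.9 | turn after 0.000
[([158.5, 193.6], array([ 423., -243.]))]
```

{"api": "play_rows", "payload": {"claw": [0,0,0,0,0,0,0,0,0], "delta_pos": [[0.17,4.37,0],[0.17,4.37,0],[0.17,4.37,0],[0.17,4.37,0],[0.17,4.37,0],[0.17,4.37,0],[0,0,0],[0,0,0],[0,0,0]], "turn": [0,0,0,0,0,0,-0.159,-0.159,0]}}

```text
time: 15.68
tcp_pos: [504.7, 60.5, 285.5]
tcp_rot: [[-0.992, -0.127, -0.005], [-0.127, 0.992, -0.0], [0.005, 0.0, -1.0]]
wrist_force: [-1.3, -0.5, -6.2]
width: 0.334
finger_force: 67.1
```

```bash
python3 - <<'E'
from h import *
s,w=snap("wrist","w5.png");print(s["width"],s["finger_force"])
plan((*pw(-12,-58),41,187.4))
brass(w,s,143)
for n,z in dict(lane0=27,beam_edge=61,knob_grip=75).items(): print(n,[(np.round(x["at"]),round(x["confidence"],2),np.round(wp(*at_z(w,x["at"],z,s)[:2]))) for x in ctrl.spot_point(w,n)])
E
```

```text
0.33363653756586203 67.07376480102539
t15.7 now [ 504.9   60.3  130.9 -172.8] tilt [-0.004 -0.    -1.   ]
shift [-0.13 -0.07  8.99] n9.0 | turn after -6.286
brass (492,57) L93 W26 ang7.3 px [278. 276.]
lane0 [(array([454., 260.]), 0.83, array([20., 59.])), (array([375., 260.]), 0.6, array([20.,  5.]))]
beam_edge []
knob_grip [(array([105., 171.]), 0.74, array([ -53., -146.]))]
```

View pics/w5.png

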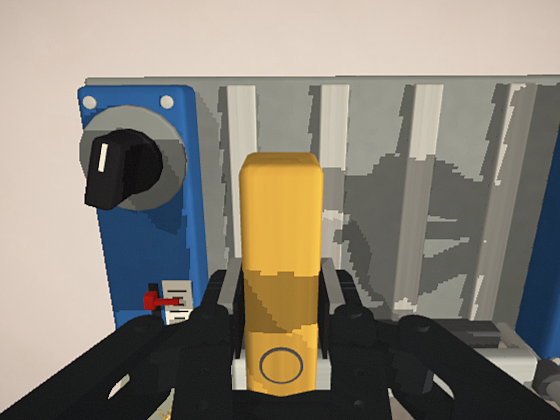

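```bash
python3 - <<'E'
from h import *
s,w=snap("wrist")
for u in (227,258,320,348,414,442): print(u,np.round(wp(*at_z(w,(u,90),17,s)[:2]),1))
print(np.round(wp(*s["tcp_pos"][:2]),1),[ (np.round(wp(*at_z(w,(u,162),143,s)[:2]),1)) for u in (241,321)])
E
```

```text
227 [-88.6 -92.4]
258 [-88.5 -73.3]
320 [-88.4 -35. ]
348 [-88.4 -17.7]
414 [-88.3  23.1]
442 [-88.2  40.4]
[-12.7 -57.6] [array([-68.7, -71.6]), array([-68.7, -46.8])]
```

```bash
sed -i 's/^PR=.*/PR=[510.3,122.4,7.4]/' h.py; python3 - <<'E'
from h import *
plan((*pw(-12,-58),130,187.4))
E
```

```text
t15.9 now [ 505.6   60.1  132.3 -172.7] tilt [-0.001 -0.    -1.   ]
shift [-0.06  0.32  0.23] n0.4 | turn after -6.285
```

{"api": "play_rows", "payload": {"claw": [0,0,0,0,0,0,0,0,0], "delta_pos": [[0,0.32,0],[0,0,3],[0,0,3],[0,0,2],[0,0,1.1],[0,0,0],[-1.2,0,0],[-1.2,0,0],[0,0,0]], "turn": [0,0,0,0,0,0,0,0,0]}}

```text
time: 17.05
tcp_pos: [531.4, 66.7, 197.4]
tcp_rot: [[-0.992, -0.129, 0.003], [-0.129, 0.992, -0.0], [-0.003, -0.0, -1.0]]
wrist_force: [0.1, 0.0, -4.8]
width: 0.333
finger_force: 67.1
```

{"api": "play_rows", "payload": {"claw": [0,0], "delta_pos": [[-0.5,0,0],[0,0,0]], "turn": [0,0]}}

```text
time: 17.3
tcp_pos: [534.5, 67.3, 196.8]
tcp_rot: [[-0.992, -0.129, 0.0], [-0.129, 0.992, -0.0], [-0.0, -0.0, -1.0]]
wrist_force: [-0.9, 0.6, -5.5]
width: 0.333
finger_force: 67.1
```

```bash
python3 - <<'E'
from h import *
s,w=snap("wrist");print(s["width"],s["finger_force"],np.round(s["wrist_force"],1),np.round(wp(*s["tcp_pos"][:2]),1));plan();brass(w,s,44)
E
```

```text
0.333351601792377 67.05094456672668 [-0.9  0.6 -5.5] [ 16.9 -57.8]
t17.4 now [ 534.2   67.2   41.8 -172.6] tilt [-0. -0. -1.]
brass (528,65) L102 W29 ang7.4 px [280. 269.]
```

{"api": "play_rows", "payload": {"claw": [0,0,0], "delta_pos": [[-0.2,0,0],[-0.2,0,0],[0,0,0]], "turn": [0,0,0]}}

```text
time: 17.73
tcp_pos: [537.0, 67.7, 196.5]
tcp_rot: [[-0.992, -0.129, -0.003], [-0.129, 0.992, -0.001], [0.003, -0.0, -1.0]]
wrist_force: [-4.0, -1.2, -2.7]
width: 0.336
finger_force: 67.4
```

{"api": "play_rows", "payload": {"claw": [0,0], "delta_pos": [[-0.2,0,0],[0,0,0]], "turn": [0,0]}}

```text
time: 17.98
tcp_pos: [537.6, 67.8, 196.4]
tcp_rot: [[-0.992, -0.129, -0.006], [-0.129, 0.992, -0.001], [0.007, -0.0, -1.0]]
wrist_force: [-10.9, -2.7, 2.4]
width: 0.334
finger_force: 68.3
```

{"api": "play_rows", "payload": {"claw": [0,0,47,47,47,47,65,65,65], "delta_pos": [[0,0,0.2],[0,0,0],[0,0,0],[0,0,0],[0,0,0],[0,0,-3],[0,0,-6],[0,0,-6],[0,0,-6]], "turn": [0,0,0,0,0,0,0,0,0]}}

```text
time: 19.1
tcp_pos: [540.3, 68.1, 407.0]
tcp_rot: [[-0.992, -0.129, 0.001], [-0.129, 0.992, 0.0], [-0.001, -0.0, -1.0]]
wrist_force: [1.2, 1.1, -0.3]
width: 0.65
finger_force: 0.0
```

```bash
python3 - <<'E'
from h import *
s,w=snap("wrist","w6.png");print(s["width"],np.round(s["wrist_force"],1));brass(w,s,42)
_,t=snap("top");brass(t,None,35,80)
plan((420,-283,230,173));plan((444,-279,130,173))
E
```

```text
0.6504777495787705 [ 1.2  1.1 -0.3]
brass (743,25) L127 W62 ang20.5 px [222. 347.]
brass (536,66) L107 W30 ang7.4 px [281. 152.]
brass (360,-1040) L103 W19 ang-82.2 px [544. 291.]
brass (378,-786) L135 W63 ang5.8 px [468. 285.]
brass (383,-672) L140 W99 ang5.6 px [431. 283.]
brass (378,-516) L136 W96 ang1.3 px [382. 276.]
brass (374,451) L95 W23 ang-3.1 px [ 81. 276.]
brass (442,-361) L107 W32 ang-6.3 px [335. 263.]
brass (445,-277) L108 W32 ang-7.3 px [309. 261.]
brass (536,-476) L67 W30 ang-64.9 px [370. 233.]
brass (523,65) L82 W32 ang3.3 px [205. 233.]
brass (749,-280) L91 W42 ang53.2 px [313. 170.]
brass (806,-319) L97 W44 ang52.6 px [325. 152.]
brass (776,24) L178 W56 ang15.4 px [221. 157.]
t19.2 now [ 542.4   68.1  257.6 -172.6] tilt [ 0.014  0.    -1.   ]
shift [ 16.67 -33.24   2.76] n37.3 | turn after -6.032
t19.2 now [ 542.4   68.1  257.6 -172.6] tilt [ 0.014  0.    -1.   ]
shift [ 14.24 -33.15  12.76] n38.3 | turn after -6.032
```

{"api": "play_rows", "payload": {"claw": [65,65,65,65,65,65,65,65,65,65,65,65], "delta_pos": [[2.03,-4.74,1.2],[2.03,-4.74,1.2],[2.03,-4.74,1.2],[2.03,-4.74,1.2],[2.03,-4.74,1.2],[2.03,-4.74,1.2],[2.03,-4.74,1.2],[0,0,0],[0,0,0],[0,0,4],[0,0,2.5],[0,0,0]], "turn": [0,0,0,0,0,0,0,0.125,0.125,0,0,0]}}

```text
time: 20.7
tcp_pos: [441.1, -278.6, 253.7]
tcp_rot: [[-0.993, 0.121, -0.004], [0.121, 0.993, 0.003], [0.004, 0.002, -1.0]]
wrist_force: [1.2, 0.2, 0.2]
width: 0.649
finger_force: 0.0
```

```bash
python3 - <<'E'
from h import *
s,w=snap("wrist");brass(w,s,35)
plan((445,-278,32,173));print(np.round(s["joint_pos"],1))
E
```

```text
brass (510,-456) L40 W12 ang-55.3 px [ 21. 365.]
brass (438,-358) L107 W36 ang-6.6 px [134. 244.]
brass (443,-279) L110 W29 ang-7.0 px [285. 207.]
t20.8 now [ 441.7 -279.1  100.2  173.1] tilt [-0.001  0.001 -1.   ]
shift [-0.31  0.15  6.82] n6.8 | turn after 0.001
[-39.2  21.3 -19.4  49.6  -0.  -32.3]
```

{"api": "play_rows", "payload": {"claw": [65,65,65,65,0,0,0,0,0,0,0,0], "delta_pos": [[-0.2,0,3],[0,0,2.5],[0,0,1.3],[0,0,0],[0,0,0],[0,0,0],[0,0,0],[0,0,0],[0,0,-2],[0,0,-4],[0,0,-4],[0,0,0]], "turn": [0,0,0,0,0,0,0,0,0,0,0,0]}}

```text
time: 22.25
tcp_pos: [445.3, -280.7, 291.0]
tcp_rot: [[-0.993, 0.121, 0.005], [0.121, 0.993, -0.005], [-0.006, -0.004, -1.0]]
wrist_force: [0.2, -0.7, -4.2]
width: 0.337
finger_force: 60.4
```

```bash
python3 - <<'E'
from h import *
s,w=snap("wrist");print(s["width"],s["finger_force"]);brass(w,s,143)
plan((*pw(-12,0),132,187.4))
E
```

```text
0.33674000620277833 60.36835312843323
brass (450,-374) L34 W16 ang-67.4 px [ 50. 343.]
brass (394,-365) L31 W10 ang-20.3 px [ 17. 196.]
brass (437,-282) L99 W27 ang-6.9 px [281. 266.]
brass (406,-318) L57 W18 ang-6.6 px [160. 210.]
t22.3 now [ 444.5 -280.   133.8  173.1] tilt [ 0.002 -0.002 -1.   ]
shift [-0.52 40.44  0.18] n40.4 | turn after -0.250
```

{"api": "play_rows", "payload": {"claw": [0,0,0,0,0,0,0,0,0,0,0,0], "delta_pos": [[-0.06,5.05,0],[-0.06,5.05,0],[-0.06,5.05,0],[-0.06,5.05,0],[-0.06,5.05,0],[-0.06,5.05,0],[-0.06,5.05,0],[-0.06,5.05,0],[0,0,0],[0,0,0],[0,0,0],[0,0,0]], "turn": [0,0,0,0,0,0,0,0,-0.125,-0.125,0,0]}}

```text
time: 23.8
tcp_pos: [496.9, 120.7, 286.6]
tcp_rot: [[-0.992, -0.127, -0.002], [-0.127, 0.992, -0.0], [0.002, -0.0, -1.0]]
wrist_force: [0.1, 0.3, -3.3]
width: 0.336
finger_force: 61.1
```

```bash
python3 - <<'E'
from h import *
s,w=snap("wrist","w7.png");print(s["width"],s["finger_force"],np.round(wp(*s["tcp_pos"][:2]),1));brass(w,s,143)
brass(w,s,42)
plan((*pw(-12,0),41,187.4))
E
```

```text
0.33637908050834314 61.101804971694946 [-13.6   0. ]
brass (476,87) L52 W17 ang7.4 px [192. 264.]
brass (484,117) L95 W26 ang7.4 px [282. 269.]
brass (527,68) L98 W33 ang7.4 px [192. 264.]
brass (543,125) L180 W50 ang7.4 px [282. 269.]
t23.9 now [ 497.   120.7  131.9 -172.7] tilt [-0.002 -0.    -1.   ]
shift [-0.14  0.    9.09] n9.1 | turn after -6.285
```

View pics/w7.png

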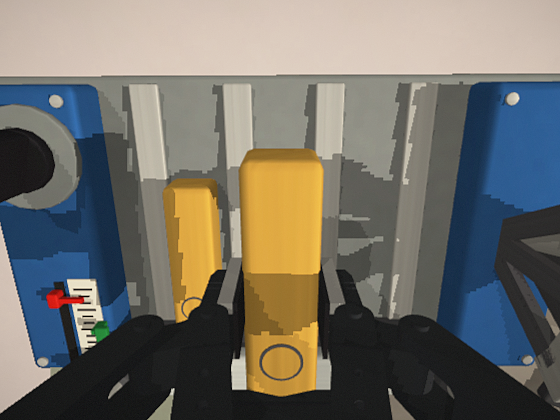

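{"api": "play_rows", "payload": {"claw": [0,0,0,0,0,0,0,0,0,0], "delta_pos": [[0,0,3],[0,0,3],[0,0,2],[0,0,1.1],[0,0,0],[-1.2,0,0],[-1.2,0,0],[-0.5,0,0],[-0.2,0,0],[0,0,0]], "turn": [0,0,0,0,0,0,0,0,0,0]}}

```text
time: 25.1
tcp_pos: [528.1, 124.9, 196.7]
tcp_rot: [[-0.992, -0.129, -0.001], [-0.129, 0.992, -0.0], [0.001, -0.0, -1.0]]
wrist_force: [-0.1, -0.8, -3.3]
width: 0.337
finger_force: 61.9
```

{"api": "play_rows", "payload": {"claw": [0,0], "delta_pos": [[-0.2,0,0],[0,0,0]], "turn": [0,0]}}

```text
time: 25.35
tcp_pos: [530.1, 125.2, 196.9]
tcp_rot: [[-0.992, -0.129, -0.0], [-0.129, 0.992, -0.0], [0.0, -0.0, -1.0]]
wrist_force: [-0.0, 0.3, -4.7]
width: 0.335
finger_force: 61.9
```

```bash
python3 - <<'E'
from h import *
s=ctrl.read_state();print(np.round(wp(*s["tcp_pos"][:2]),1),s["tcp_pos"][2])
E
```

```text
[20.   0.2] 196.87557237929494
```

{"api": "play_rows", "payload": {"claw": [0,0], "delta_pos": [[-0.2,0,0],[0,0,0]], "turn": [0,0]}}

```text
time: 25.6
tcp_pos: [531.0, 125.3, 196.4]
tcp_rot: [[-0.992, -0.129, -0.003], [-0.129, 0.992, -0.001], [0.003, -0.0, -1.0]]
wrist_force: [-4.7, -0.7, -1.7]
width: 0.335
finger_force: 62.1
```

{"api": "play_rows", "payload": {"claw": [0,0], "delta_pos": [[-0.15,0,0],[0,0,0]], "turn": [0,0]}}

```text
time: 25.85
tcp_pos: [531.4, 125.4, 196.2]
tcp_rot: [[-0.992, -0.129, -0.006], [-0.129, 0.992, -0.001], [0.006, -0.0, -1.0]]
wrist_force: [-8.2, -0.5, 1.6]
width: 0.335
finger_force: 62.6
```

{"api": "play_rows", "payload": {"claw": [0,0,47,47,47,47,65,65], "delta_pos": [[0,0,0.2],[0,0,0],[0,0,0],[0,0,0],[0,0,0],[0,0,-3],[0,0,-6],[0,0,-6]], "turn": [0,0,0,0,0,0,0,0]}}

```text
time: 26.85
tcp_pos: [533.7, 125.6, 346.2]
tcp_rot: [[-0.992, -0.129, -0.0], [-0.129, 0.992, -0.0], [0.0, -0.0, -1.0]]
wrist_force: [1.7, 0.4, 0.6]
width: 0.656
finger_force: 0.0
```

{"api": "play_rows", "payload": {"claw": [65,65,65,65,65,65,65,65,65,65,65,65,65,65], "delta_pos": [[1.72,-5.23,0.5],[1.72,-5.23,0.5],[1.72,-5.23,0.5],[1.72,-5.23,0.5],[1.72,-5.23,0.5],[1.72,-5.23,0.5],[1.72,-5.23,0.5],[1.72,-5.23,0.5],[1.72,-5.23,0.5],[0,0,0],[0,0,0],[0,0,3],[0,0,1.5],[0,0,0]], "turn": [0,0,0,0,0,0,0,0,0,0.121,0.121,0,0,0]}}

```text
time: 28.6
tcp_pos: [440.3, -360.5, 253.6]
tcp_rot: [[-0.994, 0.112, -0.002], [0.112, 0.994, 0.002], [0.002, 0.002, -1.0]]
wrist_force: [-0.5, 1.0, -0.2]
width: 0.65
finger_force: 0.0
```

```bash
python3 - <<'E'
from h import *
s,w=snap("wrist");brass(w,s,35)
plan((441,-362,32,173.5));print(s["width"])
E
```

```text
brass (441,-364) L110 W29 ang-6.6 px [277. 220.]
brass (383,-468) L134 W60 ang-19.5 px [ 71. 136.]
t28.6 now [ 440.7 -360.9   99.6  173.5] tilt [-0.001  0.001 -1.   ]
shift [-0.04 -0.1   6.76] n6.8 | turn after 0.001
0.6495809860193287
```

{"api": "play_rows", "payload": {"claw": [65,65,65,65,0,0,0,0,0,0,0,0], "delta_pos": [[0,-0.25,3],[0,0,2.5],[0,0,1.3],[0,0,0],[0,0,0],[0,0,0],[0,0,0],[0,0,0],[0,0,-2],[0,0,-4],[0,0,-4],[0,0,0]], "turn": [0,0,0,0,0,0,0,0,0,0,0,0]}}

```text
time: 30.15
tcp_pos: [441.6, -364.8, 290.0]
tcp_rot: [[-0.994, 0.113, 0.005], [0.113, 0.994, -0.005], [-0.005, -0.005, -1.0]]
wrist_force: [0.0, -1.4, -4.3]
width: 0.335
finger_force: 61.4
```

```bash
python3 - <<'E'
from h import *
s,w=snap("wrist");print(s["width"],s["finger_force"]);brass(w,s,143)
plan((*pw(-12,58),132,187.4))
E
```

```text
0.33463195297136344 61.38610482215881
brass (433,-366) L97 W27 ang-6.4 px [282. 265.]
brass (369,-431) L70 W48 ang-5.5 px [ 93. 117.]
t30.2 now [ 440.9 -364.1  132.7  173.5] tilt [ 0.002 -0.002 -1.   ]
shift [ 1.14 54.46  0.07] n54.5 | turn after -0.242
```

{"api": "play_rows", "payload": {"claw": [0,0,0,0,0,0,0,0,0,0,0,0,0,0], "delta_pos": [[0.11,5.45,0],[0.11,5.45,0],[0.11,5.45,0],[0.11,5.45,0],[0.11,5.45,0],[0.11,5.45,0],[0.11,5.45,0],[0.11,5.45,0],[0.11,5.45,0],[0.11,5.45,0],[0,0,0],[0,0,0],[0,0,0],[0,0,0]], "turn": [0,0,0,0,0,0,0,0,0,0,-0.121,-0.121,0,0]}}

```text
time: 31.95
tcp_pos: [490.3, 178.9, 285.5]
tcp_rot: [[-0.992, -0.127, -0.002], [-0.127, 0.992, -0.001], [0.002, -0.0, -1.0]]
wrist_force: [-0.1, -0.4, -4.1]
width: 0.331
finger_force: 61.9
```

```bash
python3 - <<'E'
from h import *
s,w=snap("wrist");print(s["width"],s["finger_force"],np.round(wp(*s["tcp_pos"][:2]),1));brass(w,s,143)
brass(w,s,42)
plan((*pw(-12,58),41,187.4))
E
```

```text
0.3311730395832889 61.86660289764404 [-12.5  58.6]
brass (488,251) L22 W10 ang44.4 px [487. 341.]
brass (486,269) L23 W11 ang53.3 px [539. 335.]
brass (476,117) L59 W21 ang7.3 px [103. 260.]
brass (469,145) L53 W17 ang7.2 px [190. 260.]
brass (478,175) L93 W27 ang7.5 px [282. 276.]
brass (557,327) L42 W20 ang44.4 px [487. 341.]
brass (553,362) L44 W21 ang53.3 px [539. 335.]
brass (534,72) L113 W39 ang7.3 px [103. 260.]
brass (520,125) L100 W33 ang7.2 px [190. 260.]
brass (537,183) L178 W51 ang7.5 px [282. 276.]
t32.0 now [ 490.5  178.9  130.9 -172.7] tilt [-0.002 -0.001 -1.   ]
shift [-0.03 -0.05  8.99] n9.0 | turn after -6.285
```

{"api": "play_rows", "payload": {"claw": [0,0,0,0,0,0,0,0,0,0,0], "delta_pos": [[0,-0.05,3],[0,0,3],[0,0,2],[0,0,1],[0,0,0],[-1.2,0,0],[-1.2,0,0],[-0.5,0,0],[-0.2,0,0],[-0.2,0,0],[0,0,0]], "turn": [0,0,0,0,0,0,0,0,0,0,0]}}

```text
time: 33.38
tcp_pos: [522.3, 182.7, 196.2]
tcp_rot: [[-0.992, -0.129, -0.004], [-0.129, 0.992, -0.001], [0.004, -0.0, -1.0]]
wrist_force: [-4.5, -0.5, -1.7]
width: 0.335
finger_force: 62.1
```

{"api": "play_rows", "payload": {"claw": [0,0], "delta_pos": [[-0.15,0,0],[0,0,0]], "turn": [0,0]}}

```text
time: 33.62
tcp_pos: [522.7, 182.8, 196.0]
tcp_rot: [[-0.992, -0.129, -0.006], [-0.129, 0.992, -0.001], [0.006, -0.0, -1.0]]
wrist_force: [-8.4, -1.4, 0.8]
width: 0.338
finger_force: 62.4
```

{"api": "play_rows", "payload": {"claw": [0,0,47,47,47,47,47,47,47], "delta_pos": [[0,0,0.2],[0,0,0],[0,0,0],[0,0,0],[0,0,0],[0,0,-3],[0,0,-6],[0,0,-6],[0,0,0]], "turn": [0,0,0,0,0,0,0,0,0]}}

```text
time: 34.75
tcp_pos: [527.7, 183.7, 350.8]
tcp_rot: [[-0.992, -0.129, 0.012], [-0.129, 0.992, 0.003], [-0.012, 0.001, -1.0]]
wrist_force: [0.1, 0.6, -0.2]
width: 0.471
finger_force: 0.0
```

```bash
python3 - <<'E'
from h import *
print(pw(-55,-145));plan((pw(-55,-145)[0]-10,pw(-55,-145)[1],200,187.4))
E
```

```text
(np.float64(474.43344757267664), np.float64(-28.476076357314057))
t34.8 now [ 527.7  183.7  195.8 -172.6] tilt [ 0.012  0.003 -1.   ]
shift [  9.01 -20.23  -0.42] n22.1 | turn after -6.283
```

{"api": "play_rows", "payload": {"claw": [47,47,47,47,47], "delta_pos": [[2.25,-5.06,-0.1],[2.25,-5.06,-0.1],[2.25,-5.06,-0.1],[2.25,-5.06,-0.1],[0,0,0]], "turn": [0,0,0,0,0]}}

```text
time: 35.38
tcp_pos: [461.1, -32.0, 348.2]
tcp_rot: [[-0.992, -0.123, -0.001], [-0.123, 0.992, -0.001], [0.001, -0.0, -1.0]]
wrist_force: [0.1, -0.2, 0.4]
width: 0.467
finger_force: 0.0
```

```bash
python3 - <<'E'
from h import *
s,w=snap("wrist","w8.png");plan()
_,t=snap("top");_,c=snap("scene")
for n in ("knob_grip","pointer_tip","mark_point"):
  for nm,f in (("w",w),("t",t),("s",c)): print(n,nm,[(np.round(x["at"]),round(x["confidence"],2),np.round(wp(*at_z(f,x["at"],47 if n[0]!="k" else 75,s)[:2]),1)) for x in ctrl.spot_point(f,n)][:2])
brass(w,s,42)
E
```

```text
t35.4 now [ 461.6  -30.5  193.3 -172.8] tilt [-0.  0. -1.]
knob_grip w [(array([283., 231.]), 0.6, array([ -49.6, -147.3])), (array([308., 332.]), 0.38, array([  34.9, -128.2]))]
knob_grip t [(array([246., 168.]), 0.57, array([ 196.2, -211.3])), (array([206., 230.]), 0.24, array([ 10.1, -69.9]))]
knob_grip s [(array([213., 218.]), 0.61, array([ -54.5, -128. ]))]
pointer_tip w [(array([309., 314.]), 0.58, array([  38.3, -125.6]))]
pointer_tip t []
pointer_tip s [(array([178., 208.]), 0.66, array([-33.3,  86.7]))]
mark_point w [(array([308., 333.]), 0.44, array([  57.2, -125.9]))]
mark_point t []
mark_point s [(array([214., 205.]), 0.66, array([69.9,  2.4]))]
brass (521,60) L92 W35 ang7.5 px [386. 279.]
brass (519,171) L116 W45 ang8.0 px [519. 277.]
brass (517,115) L98 W39 ang7.3 px [453. 278.]
```

View pics/w8.png

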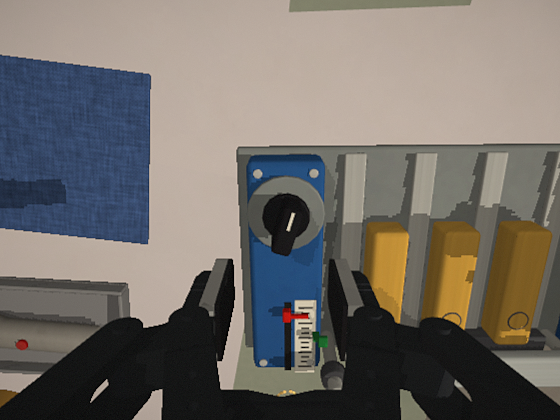

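```bash
python3 - <<'E'
from h import *
np.set_printoptions(precision=1,suppress=True)
s,w=snap("wrist");I=w["color"];g=I[180:265,245:330].min(2).astype(int)
hsv=cv2.cvtColor(np.array(I),cv2.COLOR_BGR2HSV)
n,l,st,c=cv2.connectedComponentsWithStats((g>170).astype(np.uint8));print(st[1:],c[1:]+[245,180])
v=hsv[180:265,245:330,2]
n2,l2,st2,c2=cv2.connectedComponentsWithStats((v<45).astype(np.uint8));k=1+st2[1:,4].argmax();print(st2[k],c2[k]+[245,180])
for i in range(1,n):
  if 15<st[i,4]<300:
    p=np.argwhere(l==i)[:,::-1]+[245,180];q=np.array([at_z(w,a,80,s)[:2] for a in p]);m=q.mean(0);u=np.linalg.svd(q-m)[2][0];print(i,m,wp(*m),np.degrees(np.arctan2(u[1],u[0]))%180,np.ptp((q-m)@u))
for y in range(196,262,2): print(y,"".join('#' if a<40 else '+' if a<70 else 'O' if a>190 else '.' for a in v[y-180]))
# pointer, mark colours
R=cv2.inRange(hsv,(0,150,90),(6,255,255))|cv2.inRange(hsv,(174,150,90),(180,255,255));G=cv2.inRange(hsv,(45,120,60),(85,255,255))
for nm,m in (("red",R),("green",G)):
  m[:280]=0;m[360:]=0;m[:,:280]=0;m[:,335:]=0;p=np.argwhere(m);print(nm,p.min(0),p.max(0));
  e=p[p[:,1]>=p[:,1].max()-2] if nm=="red" else p[p[:,1]<=p[:,1].min()+2];a=e.mean(0)[::-1];print(a,wp(*at_z(w,a,48,s)[:2]))
E
```

```text
[[37 31  7 17 35]] [[285.3 219.3]]
[  13   11   47   62 1932] [280.2 218.4]
1 [471.1 -26.3] (np.float64(-58.022342465283685), np.float64(-142.38385090372108)) 170.65797830631521 12.138395599421331
196 ....................++#############################+.................................
198 ...................###################################...............................
200 .................+######################################.............................
202 ................#########################################............................
204 ..............+###########################################...........................
206 ..............+############################################..........................
208 ..............##############################################.........................
210 .............+###########################+...+##############.........................
212 .............############################.OO..##############.........................
214 ............+###########################.OOO.###############.........................
216
[... 1574 characters left out ...]
.................................++++++++.
252 +...............................+#####+.....................................+++++++..
254 +...........................................................................+++++++..
256 +..........................................................................++++++++..
258 ...........................................................................+++++++...
260 +..........................................................................++++++++.#
red [306 280] [320 303]
[301.7 313.9] (np.float64(39.22182916291192), np.float64(-127.65406316742732))
green [331 308] [345 322]
[309.  333.7] (np.float64(59.07586845893803), np.float64(-120.99086089383911))
```

```bash
python3 - <<'E'
from h import *
plan((476.5,-29,80,170.7-360))
E
```

```text
t36.0 now [ 462.1  -28.8  193.9 -172.6] tilt [ 0. -0. -1.]
shift [-1.43 -0.2  11.39] n11.5 | turn after 0.292
```

{"api": "play_rows", "payload": {"claw": [50,50,50,50,50,50], "delta_pos": [[-1.43,-0.2,0],[0,0,3],[0,0,3],[0,0,2.5],[0,0,0],[0,0,0]], "turn": [0,0.146,0.146,0,0,0]}}

```text
time: 36.78
tcp_pos: [477.3, -29.4, 264.7]
tcp_rot: [[-0.987, 0.162, 0.001], [0.162, 0.987, -0.0], [-0.001, -0.0, -1.0]]
wrist_force: [-0.5, 0.1, 0.8]
width: 0.504
finger_force: 0.0
```

```bash
python3 - <<'E'
from h import *
s,w=snap("wrist","w9.png");plan((476.5,-29,80,170.7))
print([(np.round(x["at"]),round(x["confidence"],2),np.round(at_z(w,x["at"],82,s)[:2],1)) for x in ctrl.spot_point(w,"knob_grip")])
E
```

```text
t36.8 now [477.5 -29.5 110.  170.7] tilt [ 0.002 -0.001 -1.   ]
shift [0.1  0.03 3.  ] n3.0 | turn after -0.000
[(array([283., 261.]), 0.61, array([475.4, -29.9]))]
```

View pics/w9.png

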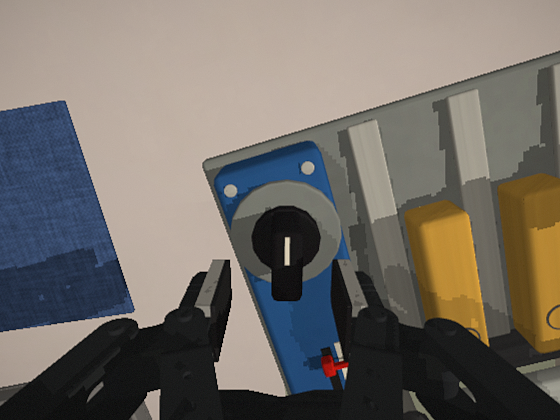

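{"api": "play_rows", "payload": {"claw": [50,50,50,0,0,0,0], "delta_pos": [[0.1,0.05,1.5],[0,0,1.4],[0,0,0],[0,0,0],[0,0,0],[0,0,0],[0,0,0]], "turn": [0,0,0,0,0,0,0]}}

```text
time: 37.75
tcp_pos: [476.0, -27.6, 235.7]
tcp_rot: [[-0.987, 0.161, 0.002], [0.161, 0.987, 0.004], [-0.001, 0.004, -1.0]]
wrist_force: [0.8, 5.6, 2.6]
width: 0.152
finger_force: 59.6
```

{"api": "play_rows", "payload": {"claw": [0,0,0,0], "delta_pos": [[0,0,0],[0,0,0],[0,0,0],[0,0,0]], "turn": [0.15,0.15,0.15,0]}}

```text
time: 38.25
tcp_pos: [475.9, -27.7, 235.6]
tcp_rot: [[-0.818, 0.575, 0.002], [0.575, 0.818, 0.003], [0.001, 0.004, -1.0]]
wrist_force: [0.7, 5.1, 1.5]
width: 0.152
finger_force: 59.7
```

```bash
cat >> h.py <<'E'
def ptr():
    s,w=snap("wrist");hsv=cv2.cvtColor(np.array(w["color"]),cv2.COLOR_BGR2HSV)
    for n in ("pointer_tip","mark_point"):print(n,[(np.round(x["at"]),round(x["confidence"],2),np.round(wp(*at_z(w,x["at"],48,s)[:2]),1)) for x in ctrl.spot_point(w,n)])
    R=cv2.inRange(hsv,(0,150,90),(6,255,255))|cv2.inRange(hsv,(174,150,90),(180,255,255));G=cv2.inRange(hsv,(45,120,60),(85,255,255))
    for nm,m in (("red",R),("green",G)):
        q=[(*wp(*at_z(w,p[::-1],48,s)[:2]),p[1],p[0]) for p in np.argwhere(m)];q=np.array([a for a in q if -10<a[0]<100 and -160<a[1]<-105])
        if len(q): print(nm,len(q),"x mid %.1f"%((q[:,0].min()+q[:,0].max())/2),"y",q[:,1].min().round(),q[:,1].max().round(),"px",q[:,2:].mean(0).round(), "tipx %.1f"%(q[q[:,1]>q[:,1].max()-3,0].mean() if nm=="red" else q[q[:,1]<q[:,1].min()+3,0].mean()))
    print(np.round(s["wrist_force"],1),s["width"],s["finger_force"],np.round(s["ft_torque"],2))
E
python3 - <<'E'
from h import *
ptr();plan()
E
```

```text
pointer_tip []
mark_point []
red 72 x mid 45.3 y -142.0 -138.0 px [417. 381.] tipx 47.4
[0.7 5.1 1.5] 0.1522098335221603 59.6836656332016 [ 0.86  0.03 -0.01]
t38.4 now [475.9 -27.7  80.6 144.9] tilt [ 0.002  0.003 -1.   ]
```

{"api": "play_rows", "payload": {"claw": [0,0,0,0,0,0], "delta_pos": [[0,0,0],[0,0,0],[0,0,0],[0,0,0],[0,0,0],[0,0,0]], "turn": [0.16,0.16,0.16,0.16,0.16,0]}}

```text
time: 39.15
tcp_pos: [475.6, -27.9, 235.6]
tcp_rot: [[-0.16, 0.987, 0.001], [0.987, 0.16, 0.003], [0.003, 0.001, -1.0]]
wrist_force: [-2.2, 6.4, 6.3]
width: 0.15
finger_force: 60.0
```

```bash
python3 - <<'E'
from h import *
ptr();plan()
E
```

```text
pointer_tip [(array([524., 232.]), 0.85, array([  57. , -127.7]))]
mark_point [(array([528., 231.]), 0.73, array([  58.8, -127.1]))]
red 783 x mid 56.8 y -151.0 -128.0 px [518. 260.] tipx 57.7
green 561 x mid 62.6 y -126.0 -114.0 px [544. 213.] tipx 62.2
[-2.2  6.4  6.3] 0.14983377104726836 60.022425055503845 [ 0.95  0.44 -0.01]
t39.3 now [475.6 -27.9  80.6  99.3] tilt [ 0.001  0.003 -1.   ]
```

```bash
python3 - <<'E'
from h import *
s,w=snap("wrist");c=np.array(w["color"])[150:330,460:560];cv2.imwrite("pics/w10.png",cv2.resize(c,None,fx=3.3,fy=3.3,interpolation=cv2.INTER_CUBIC))
for p in ((524,232),(528,231)): 
  a=at_z(w,p,48,s);b=a+[*(np.array(pw(10,0))-np.array(pw(0,0))),0];print(proj(w,b,s)-proj(w,a,s))
E
```

```text
[21.73441733  0.6369746 ]
[21.75068113  0.6381826 ]
```

View pics/w10.png

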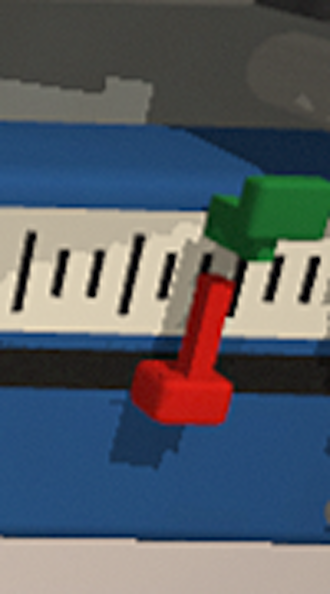

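The crop shows the pointer just short of the mark, by about 2 mm.

{"api": "play_rows", "payload": {"claw": [0,0,40,40,40,40,40], "delta_pos": [[0,0,0],[0,0,0],[0,0,0],[0,0,0],[0,0,-3],[0,0,-5],[0,0,-5]], "turn": [0.1,0,0,0,0,0,0]}}

```text
time: 40.22
tcp_pos: [475.3, -28.9, 366.1]
tcp_rot: [[-0.059, 0.998, -0.001], [0.998, 0.059, -0.001], [-0.001, -0.001, -1.0]]
wrist_force: [1.7, 0.0, 0.2]
width: 0.401
finger_force: 0.0
```

```bash
python3 - <<'E'
from h import *
ptr();c=pw(58,-125);print(c)
# want camera above scale: at yaw 99, camera offset
s=ctrl.read_state();T=np.array(ctrl.grab_frame("wrist")["tool_from_camera"]);print((np.array(s["tcp_rot"])@T[:3,3]).round(),(np.array(s["tcp_rot"])@-T[:3,2]).round(3));plan()
E
```

```text
pointer_tip [(array([424., 151.]), 0.53, array([  58.7, -125.7]))]
mark_point [(array([426., 149.]), 0.46, array([  60.3, -124.5]))]
red 216 x mid 57.6 y -149.0 -128.0 px [421. 171.] tipx 58.1
green 179 x mid 60.8 y -125.0 -112.0 px [426. 139.] tipx 59.9
[1.7 0.  0.2] 0.40071393635683483 0.0 [ 0.01 -0.11 -0.04]
(np.float64(583.9163769904146), np.float64(5.911249303612351))
[ -4.  77. -31.] [ 0.024 -0.308 -0.951]
t40.4 now [476.1 -29.  210.8  93.3] tilt [ 0.003 -0.001 -1.   ]
```

{"api": "play_rows", "payload": {"claw": [40,40,40,40], "delta_pos": [[1.35,5.7,0],[1.35,5.7,0],[0,0,5],[0,0,0]], "turn": [0,0,0,0]}}

```text
time: 40.92
tcp_pos: [585.2, 5.3, 308.7]
tcp_rot: [[-0.059, 0.998, -0.013], [0.998, 0.059, 0.001], [0.002, -0.013, -1.0]]
wrist_force: [-0.7, 0.7, 0.6]
width: 0.401
finger_force: 0.0
```

```bash
python3 - <<'E'
from h import *
ptr();plan();s,w=snap("wrist");p=proj(w,[*pw(60,-126),48],s).round().astype(int);print(p)
c=np.array(w["color"])[max(0,p[1]-50):p[1]+50,p[0]-60:p[0]+60];cv2.imwrite("pics/w11.png",cv2.resize(c,None,fx=5,fy=5,interpolation=cv2.INTER_CUBIC))
E
```

```text
pointer_tip [(array([279., 212.]), 0.75, array([  54.7, -127.7]))]
mark_point []
red 277 x mid 56.0 y -151.0 -128.0 px [283. 232.] tipx 55.9
green 217 x mid 56.2 y -125.0 -113.0 px [280. 198.] tipx 56.7
[-0.7  0.7  0.6] 0.4014455259681554 0.0 [0.01 0.01 0.03]
t41.1 now [587.2   4.7 160.1  93.3] tilt [-0.001 -0.    -1.   ]
[279 204]
```

View pics/w11.png

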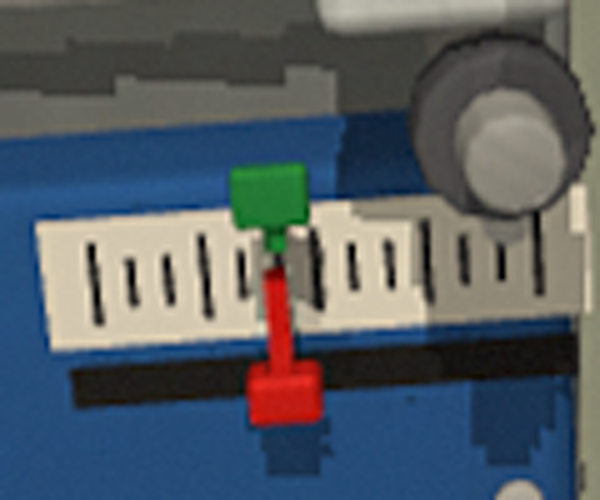

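The pointer now stands at the green mark: tip (273,270) against mark (275,250) in the crop, in line to within half a millimetre. The lever is next.

```bash
python3 - <<'E'
from h import *
print(pw(-37,145));plan((587.2,4.7,240,93.3),(*pw(-37,145),240,187.4))
E
```

```text
(np.float64(454.93280548807905), np.float64(261.4268814721783))
t41.1 now [587.6   4.7 161.   93.3] tilt [ 0.001 -0.    -1.   ]
shift [ 0.01 -0.04 -7.9 ] n7.9 | turn after 0.000
shift [ 26.39 -11.73  -0.  ] n28.9 | turn after -1.642
```

{"api": "play_rows", "payload": {"claw": [65,65,65,65,65,65,65,65,65,65,65,65,65,65,65,65,65], "delta_pos": [[0,0,-4],[0,0,-4],[5.28,-2.35,0],[5.28,-2.35,0],[5.28,-2.35,0],[5.28,-2.35,0],[5.28,-2.35,0],[0,0,0],[0,0,0],[0,0,0],[0,0,0],[0,0,0],[0,0,0],[0,0,0],[0,0,0],[0,0,0],[0,0,0]], "turn": [0,0,0,0,0,0,0,-0.182,-0.182,-0.182,-0.182,-0.182,-0.182,-0.182,-0.182,-0.182,0]}}

```text
time: 43.25
tcp_pos: [455.2, 261.4, 396.7]
tcp_rot: [[-0.992, -0.122, 0.003], [-0.122, 0.992, 0.001], [-0.003, 0.001, -1.0]]
wrist_force: [0.1, 0.2, 0.0]
width: 0.654
finger_force: 0.0
```

```bash
cat >> h.py <<'E'
def red(f,st,z,nm=""):
    hsv=cv2.cvtColor(np.array(f["color"]),cv2.COLOR_BGR2HSV);m=cv2.inRange(hsv,(0,150,70),(6,255,255))|cv2.inRange(hsv,(174,150,70),(180,255,255))
    for c in cv2.findContours(m,0,2)[0]:
        if cv2.contourArea(c)<40: continue
        x,y,a,b=cv2.boundingRect(c);u=(x+a/2,y+b/2);print("red",nm,u,a,b,"press",np.round(wp(*at_z(f,u,z,st)[:2]),1))
def lever():
    s,w=snap("wrist");red(w,s,142,"wrist")
    for n,z in (("collar_grip",142),("gate_top",142),("gate_pivot",30)):
        print(n,[(np.round(x["at"]),round(x["confidence"],2),np.round(wp(*at_z(w,x["at"],z,s)[:2]),1)) for x in ctrl.spot_point(w,n)])
    hsv=cv2.cvtColor(np.array(w["color"]),cv2.COLOR_BGR2HSV);m=cv2.inRange(hsv,(22,150,120),(32,255,255))
    for c in cv2.findContours(m,0,2)[0]:
        if cv2.contourArea(c)>60:
            x,y,a,b=cv2.boundingRect(c);print("yel",x,y,a,b,np.round(wp(*at_z(w,(x+a/2,y+b/2),135,s)[:2]),1))
    plan();print(np.round(wp(*s["tcp_pos"][:2]),1),np.round(s["wrist_force"],1),s["width"],s["finger_force"])
    return s,w
E
python3 - <<'E'
from h import *
s,w=lever();cv2.imwrite("pics/w12.png",np.array(w["color"]));print(np.round(s["joint_pos"],1))
E
```

```text
red wrist (284.0, 226.0) 50 52 press [-27.4 145.4]
collar_grip [(array([282., 223.]), 0.91, array([-29.4, 144.3]))]
gate_top [(array([283., 265.]), 0.93, array([  1. , 144.6]))]
gate_pivot [(array([283., 214.]), 0.74, array([  4.1, 145.3]))]
yel 295 250 8 22 [  1.4 155.7]
yel 265 250 9 22 [  1.2 135.3]
t43.5 now [ 455.2  261.6  240.5 -172.9] tilt [ 0.001  0.    -1.   ]
[-36.7 145. ] [0.1 0.2 0. ] 0.6539080108609305 0.0
[22.9 15.8 -4.8 69.3 -0.  15.9]
```

View pics/w12.png

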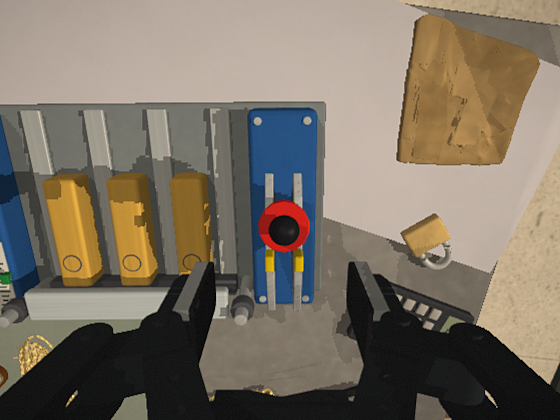

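The lever is seen end-on at (284,228), with the gate teeth at (269,261) and (299,261). The bars lie home in the three lanes.

{"api": "play_rows", "payload": {"claw": [65,65,65,65,65,0,0,0,0], "delta_pos": [[-0.35,0.05,2.5],[0,0,3],[0,0,2.5],[0,0,1.45],[0,0,0],[0,0,0],[0,0,0],[0,0,0],[0,0,0]], "turn": [0,0,0,0,0,0,0,0,0]}}

```text
time: 44.58
tcp_pos: [459.0, 263.3, 301.8]
tcp_rot: [[-0.992, -0.125, 0.002], [-0.125, 0.992, 0.002], [-0.002, 0.002, -1.0]]
wrist_force: [-2.6, 3.1, 6.0]
width: 0.336
finger_force: 59.0
```

```bash
python3 - <<'E'
from h import *
s,w=lever();_,c=snap("scene");red(c,None,142,"scene");_,t=snap("top");red(t,None,142,"top");cv2.imwrite("pics/s2.png",np.array(c["color"]))
E
```

```text
red wrist (281.0, 301.5) 84 93 press [-28.4 144.9]
collar_grip [(array([106., 325.]), 0.64, array([-17.8,  73.2])), (array([281., 251.]), 0.47, array([-50.7, 145. ]))]
gate_top [(array([279., 360.]), 0.93, array([  0.3, 143.9]))]
gate_pivot [(array([281., 249.]), 0.88, array([  1. , 145.3]))]
yel 252 349 14 22 [  6.1 135. ]
yel 300 347 12 24 [  5.7 156. ]
t44.8 now [ 459.   263.3  146.8 -172.8] tilt [ 0.002  0.002 -1.   ]
[-32.7 146.3] [-2.6  3.1  6. ] 0.3362206592567906 58.96053057163954
red scene (217.5, 184.0) 27 8 press [ 61.1 -33.3]
red top (122.0, 164.0) 38 22 press [229.2 159.6]
```

{"api": "play_rows", "payload": {"claw": [0,0,0,0], "delta_pos": [[0.16,0,-0.55],[0.16,0,-0.55],[0.16,0,-0.55],[0,0,0]], "turn": [0,0,0,0]}}

```text
time: 45.38
tcp_pos: [454.4, 262.7, 317.4]
tcp_rot: [[-0.992, -0.125, 0.002], [-0.125, 0.992, 0.002], [-0.002, 0.002, -1.0]]
wrist_force: [2.6, 5.5, -2.6]
width: 0.34
finger_force: 59.3
```

```bash
python3 - <<'E'
from h import *
s,w=lever()
p=np.array([*wp(*s["tcp_pos"][:2])]);x,z=p[0],s["tcp_pos"][2]-155
r=np.hypot(x-1,z-30);a=np.arctan2(x-1,z-30);print(r,a)
N=12;prev=(x,z)
for i in range(1,N+1):
    b=a+(0.335-a)*i/N;q=(1+r*np.sin(b),30+r*np.cos(b));print("[%.2f, 0, %.2f],"%(-(q[0]-prev[0])/10,-(q[1]-prev[1])/10),end=" ");prev=q
E
```

```text
red wrist (281.0, 307.0) 84 104 press [-20.1 144.8]
collar_grip [(array([282., 301.]), 0.67, array([-23.3, 145. ]))]
gate_top [(array([282., 345.]), 0.94, array([  0.6, 145.3]))]
gate_pivot [(array([282., 247.]), 0.9, array([  1.5, 145.9]))]
t45.6 now [ 454.5  262.7  162.1 -172.8] tilt [ 0.002  0.002 -1.   ]
[-37.3 146.3] [ 2.6  5.5 -2.6] 0.3404983439244983 59.30158194154501
137.8754451566265 -0.2817127834473427
[-0.69, 0, -0.18], [-0.69, 0, -0.14], [-0.70, 0, -0.11], [-0.70, 0, -0.07], [-0.71, 0, -0.04], [-0.71, 0, 0.00], [-0.71, 0, 0.04], [-0.70, 0, 0.07], [-0.70, 0, 0.11], [-0.69, 0, 0.15], [-0.69, 0, 0.18], [-0.67, 0, 0.22],
```

{"api": "play_rows", "payload": {"claw": [0,0,0,0], "delta_pos": [[-0.69,0,-0.18],[-0.69,0,-0.14],[-0.7,0,-0.11],[0,0,0]], "turn": [0,0,0,0]}}

```text
time: 46.08
tcp_pos: [473.0, 265.0, 319.5]
tcp_rot: [[-0.992, -0.126, -0.006], [-0.126, 0.992, 0.001], [0.006, 0.002, -1.0]]
wrist_force: [-2.5, 5.8, -3.0]
width: 0.339
finger_force: 59.3
```

{"api": "play_rows", "payload": {"claw": [0,0,0], "delta_pos": [[-0.7,0,-0.07],[-0.71,0,-0.04],[0,0,0]], "turn": [0,0,0]}}

```text
time: 46.45
tcp_pos: [487.0, 266.9, 320.6]
tcp_rot: [[-0.992, -0.126, -0.006], [-0.126, 0.992, 0.001], [0.006, 0.002, -1.0]]
wrist_force: [-2.2, 6.1, -3.1]
width: 0.339
finger_force: 59.3
```

```bash
python3 - <<'E'
from h import *
s,w=lever();cv2.imwrite("pics/w13.png",np.array(w["color"]))
E
```

```text
red wrist (281.0, 301.0) 84 114 press [ 10.2 144.9]
collar_grip [(array([279., 295.]), 0.88, array([  7. , 143.8]))]
gate_top [(array([283., 282.]), 0.87, array([  0.4, 145.6]))]
gate_pivot [(array([282., 207.]), 0.63, array([  1.2, 146.4]))]
t46.6 now [ 486.9  266.9  165.8 -172.8] tilt [-0.005  0.001 -1.   ]
[ -4.5 146.3] [-2.2  6.1 -3.1] 0.33935368756929873 59.297688491642475
```

{"api": "play_rows", "payload": {"claw": [0,0,0,0,0,0,0,0], "delta_pos": [[-0.71,0,-0.05],[-0.71,0,0.04],[-0.7,0,0.07],[-0.7,0,0.11],[-0.69,0,0.15],[-0.69,0,0.18],[-0.5,0,0.16],[0,0,0]], "turn": [0,0,0,0,0,0,0,0]}}

```text
time: 47.65
tcp_pos: [533.7, 273.0, 314.1]
tcp_rot: [[-0.992, -0.126, -0.005], [-0.126, 0.992, 0.002], [0.005, 0.003, -1.0]]
wrist_force: [-3.3, 6.3, -3.0]
width: 0.337
finger_force: 59.2
```

```bash
python3 - <<'E'
from h import *
s,w=lever()
E
```

```text
red wrist (403.5, 413.0) 25 14 press [116.2 204.7]
red wrist (281.5, 293.5) 83 115 press [ 49.5 145.2]
collar_grip []
gate_top [(array([280., 182.]), 0.56, array([ -0.5, 145. ]))]
gate_pivot [(array([282., 143.]), 0.76, array([  0.8, 146.2]))]
yel 298 164 16 34 [  1.  155.5]
yel 249 164 16 34 [  0.9 135.3]
yel 68 97 11 49 [-23.4  63.9]
t47.9 now [ 533.7  273.   159.4 -172.8] tilt [-0.005  0.002 -1.   ]
[ 42.6 146.3] [-3.3  6.3 -3. ] 0.3367138644214538 59.2255674675107
```

{"api": "play_rows", "payload": {"claw": [0,0], "delta_pos": [[-0.3,0,0.1],[0,0,0]], "turn": [0,0]}}

```text
time: 48.1
tcp_pos: [534.4, 273.1, 312.4]
tcp_rot: [[-0.992, -0.126, -0.012], [-0.126, 0.992, 0.001], [0.011, 0.002, -1.0]]
wrist_force: [-10.4, 6.4, 0.4]
width: 0.341
finger_force: 59.5
```

{"api": "play_rows", "payload": {"claw": [0,0], "delta_pos": [[-0.2,0,0.07],[0,0,0]], "turn": [0,0]}}

```text
time: 48.35
tcp_pos: [534.9, 273.2, 311.2]
tcp_rot: [[-0.992, -0.126, -0.016], [-0.126, 0.992, 0.0], [0.016, 0.002, -1.0]]
wrist_force: [-14.9, 6.2, 1.0]
width: 0.339
finger_force: 59.6
```

{"api": "play_rows", "payload": {"claw": [0,0], "delta_pos": [[-0.2,0,0.07],[0,0,0]], "turn": [0,0]}}

```text
time: 48.6
tcp_pos: [535.3, 273.2, 309.9]
tcp_rot: [[-0.992, -0.127, -0.02], [-0.127, 0.992, -0.0], [0.02, 0.002, -1.0]]
wrist_force: [-20.0, 5.5, 4.0]
width: 0.336
finger_force: 59.7
```

{"api": "play_rows", "payload": {"claw": [65,65,65,65,65], "delta_pos": [[0,0,0],[0,0,0],[0,0,0],[0.4,0,0],[0,0,0]], "turn": [0,0,0,0,0]}}

```text
time: 49.22
tcp_pos: [537.9, 272.4, 313.4]
tcp_rot: [[-0.992, -0.125, 0.0], [-0.125, 0.992, -0.0], [-0.0, -0.0, -1.0]]
wrist_force: [-1.3, -0.1, -0.5]
width: 0.649
finger_force: 0.0
```

```bash
python3 - <<'E'
from h import *
s,w=lever();cv2.imwrite("pics/w14.png",np.array(w["color"]))
_,t=snap("top");red(t,None,142,"top");_,c=snap("scene");red(c,None,142,"sc")
for n in ("beam_edge","collar_grip"):print(n,[(np.round(x["at"]),round(x["confidence"],2),np.round(wp(*at_z(w,x["at"],130,s)[:2]),1)) for x in ctrl.spot_point(w,n)])
E
```

```text
red wrist (286.0, 260.0) 80 108 press [ 38.1 145.6]
collar_grip [(array([284., 261.]), 0.9, array([ 38.5, 144.7]))]
gate_top [(array([284., 174.]), 0.83, array([  1.1, 144.9])), (array([ 90., 132.]), 0.57, array([-15.4,  72.2]))]
gate_pivot [(array([282., 131.]), 0.64, array([ -1.8, 144.3]))]
yel 252 153 16 34 [  1.2 135.1]
yel 302 152 16 34 [  0.8 155.4]
yel 69 88 11 49 [-21.9  63.7]
t49.4 now [ 538.1  272.6  158.3 -172.8] tilt [ 0. -0. -1.]
[ 46.7 145.2] [-1.3 -0.1 -0.5] 0.6493542470272021 0.0
red top (129.5, 229.0) 13 8 press [ 27.7 145.8]
red top (122.0, 164.0) 38 22 press [229.2 159.6]
red sc (217.5, 184.0) 27 8 press [ 61.1 -33.3]
red sc (180.5, 175.0) 9 12 press [ 39.6 148.9]
beam_edge [(array([ 72., 230.]), 0.86, array([28.9, 51.2]))]
collar_grip [(array([284., 261.]), 0.9, array([ 44.6, 144.8]))]
```

{"api": "play_rows", "payload": {"claw": [65,65,65,0,0,0,0], "delta_pos": [[0.8,0.05,0],[0,0,1.3],[0,0,0],[0,0,0],[0,0,0],[0,0,0],[0,0,0]], "turn": [0,0,0,0,0,0,0]}}

```text
time: 50.5
tcp_pos: [530.0, 272.7, 300.6]
tcp_rot: [[-0.992, -0.126, 0.0], [-0.126, 0.992, 0.002], [-0.0, 0.002, -1.0]]
wrist_force: [-1.9, 5.3, 0.4]
width: 0.34
finger_force: 59.1
```

{"api": "play_rows", "payload": {"claw": [0,0,0,0], "delta_pos": [[-0.18,0,-0.54],[-0.18,0,-0.54],[-0.18,0,-0.54],[0,0,0]], "turn": [0,0,0,0]}}

```text
time: 51.0
tcp_pos: [535.3, 273.4, 316.2]
tcp_rot: [[-0.992, -0.125, -0.001], [-0.125, 0.992, 0.002], [0.001, 0.002, -1.0]]
wrist_force: [-0.6, 5.9, -3.1]
width: 0.334
finger_force: 59.3
```

```bash
python3 - <<'E'
from h import *
s,w=lever()
x,z=wp(*s["tcp_pos"][:2])[0],s["tcp_pos"][2]-155
r=np.hypot(x-1,z-30);a=np.arctan2(x-1,z-30);print(r,a)
N=13;prev=(x,z)
for i in range(1,N+1):
    b=a+(-0.33-a)*i/N;q=(1+r*np.sin(b),30+r*np.cos(b));print("[%.2f, 0, %.2f],"%(-(q[0]-prev[0])/10,-(q[1]-prev[1])/10),end=" ");prev=q
E
```

```text
red wrist (403.0, 410.5) 26 19 press [119.7 205.3]
red wrist (281.5, 293.5) 83 119 press [ 53.2 145.3]
collar_grip [(array([280., 291.]), 0.9, array([ 51.8, 144.8]))]
gate_top [(array([280., 179.]), 0.92, array([  1.3, 145. ]))]
gate_pivot [(array([282., 139.]), 0.98, array([  1.2, 146.2])), (array([ 73., 169.]), 0.65, array([21.2, -0.5]))]
yel 79 159 8 25 [-0.5 63.3]
yel 249 158 16 33 [  1.1 135.3]
yel 297 157 16 34 [  1.  155.2]
yel 69 92 11 49 [-22.7  63.6]
t51.2 now [ 535.2  273.3  160.8 -172.8] tilt [-0.001  0.001 -1.   ]
[ 44.2 146.5] [-0.6  5.9 -3.1] 0.334405920592942 59.295172803103924
138.12080331123656 0.31837462777189424
[0.66, 0, -0.20], [0.67, 0, -0.17], [0.68, 0, -0.13], [0.68, 0, -0.10], [0.69, 0, -0.06], [0.69, 0, -0.03], [0.69, 0, 0.00], [0.69, 0, 0.04], [0.68, 0, 0.07], [0.68, 0, 0.11], [0.67, 0, 0.14], [0.67, 0, 0.17], [0.66, 0, 0.21],
```

{"api": "play_rows", "payload": {"claw": [0,0,0,0,0,0,0], "delta_pos": [[0.66,0,-0.2],[0.67,0,-0.17],[0.68,0,-0.13],[0.68,0,-0.1],[0.69,0,-0.06],[0.69,0,-0.03],[0,0,0]], "turn": [0,0,0,0,0,0,0]}}

```text
time: 52.08
tcp_pos: [495.5, 268.2, 323.5]
tcp_rot: [[-0.992, -0.125, 0.002], [-0.125, 0.992, 0.002], [-0.002, 0.001, -1.0]]
wrist_force: [1.0, 4.8, -3.1]
width: 0.34
finger_force: 59.3
```

{"api": "play_rows", "payload": {"claw": [0,0,0,0,0,0,0,0], "delta_pos": [[0.69,0,0],[0.69,0,0.04],[0.68,0,0.07],[0.68,0,0.11],[0.67,0,0.14],[0.67,0,0.17],[0.5,0,0.16],[0,0,0]], "turn": [0,0,0,0,0,0,0,0]}}

```text
time: 53.08
tcp_pos: [450.8, 262.4, 317.1]
tcp_rot: [[-0.992, -0.124, 0.004], [-0.124, 0.992, 0.002], [-0.004, 0.001, -1.0]]
wrist_force: [3.4, 5.1, -2.2]
width: 0.338
finger_force: 59.2
```

```bash
python3 - <<'E'
from h import *
s,w=lever()
E
```

```text
red wrist (281.5, 296.0) 83 96 press [-29.3 145.1]
collar_grip [(array([280., 289.]), 0.89, array([-32.9, 144.5])), (array([114., 321.]), 0.73, array([-16.9,  68.6]))]
gate_top [(array([282., 349.]), 0.89, array([ -0.9, 145. ]))]
gate_pivot [(array([282., 248.]), 0.78, array([ -0.3, 145.5])), (array([ 92., 273.]), 0.18, array([20. , -1.8]))]
yel 256 339 12 22 [  5.5 135.3]
yel 298 334 12 26 [  3.8 156. ]
t53.3 now [ 450.9  262.4  162.  -172.9] tilt [ 0.004  0.002 -1.   ]
[-41.  146.5] [ 3.4  5.1 -2.2] 0.3381990919246205 59.21841837465763
```

{"api": "play_rows", "payload": {"claw": [0,0], "delta_pos": [[0.3,0,0.1],[0,0,0]], "turn": [0,0]}}

```text
time: 53.52
tcp_pos: [449.7, 262.3, 317.2]
tcp_rot: [[-0.992, -0.123, 0.009], [-0.123, 0.992, 0.002], [-0.01, 0.001, -1.0]]
wrist_force: [7.4, 4.3, -1.4]
width: 0.337
finger_force: 59.4
```

{"api": "play_rows", "payload": {"claw": [0,0], "delta_pos": [[0.2,0,0.07],[0,0,0]], "turn": [0,0]}}

```text
time: 53.78
tcp_pos: [449.0, 262.2, 317.4]
tcp_rot: [[-0.992, -0.123, 0.013], [-0.123, 0.992, 0.003], [-0.013, 0.001, -1.0]]
wrist_force: [10.1, 2.5, 0.9]
width: 0.333
finger_force: 59.5
```

{"api": "play_rows", "payload": {"claw": [0,0], "delta_pos": [[0.2,0,0.07],[0,0,0]], "turn": [0,0]}}

```text
time: 54.02
tcp_pos: [448.2, 262.1, 317.5]
tcp_rot: [[-0.992, -0.123, 0.017], [-0.123, 0.992, 0.003], [-0.017, 0.001, -1.0]]
wrist_force: [12.8, 4.1, 0.7]
width: 0.334
finger_force: 59.5
```

{"api": "play_rows", "payload": {"claw": [65,65,65,65,65,65], "delta_pos": [[0,0,0],[0,0,0],[0,0,0],[-0.4,0,-4],[0,0,-4.5],[0,0,0]], "turn": [0,0,0,0,0,0]}}

```text
time: 54.78
tcp_pos: [447.6, 262.0, 402.5]
tcp_rot: [[-0.992, -0.125, 0.006], [-0.125, 0.992, 0.002], [-0.006, 0.001, -1.0]]
wrist_force: [0.2, 0.2, -0.6]
width: 0.646
finger_force: 0.0
```

```bash
python3 - <<'E'
from h import *
s,w=lever();brass(w,s,42)
x=pw(16,58);plan((*pw(0,58),240,187.4),(*x,39,187.4))
E
```

```text
red wrist (281.5, 221.0) 49 50 press [-35.3 145.5]
collar_grip [(array([280., 220.]), 0.7, array([-36.1, 144.9])), (array([192., 233.]), 0.39, array([-27. ,  85.7]))]
gate_top [(array([279., 266.]), 0.56, array([ -1.9, 144. ]))]
gate_pivot [(array([143., 204.]), 0.52, array([-10.6,  11.9]))]
yel 292 254 8 22 [  0.9 155.7]
yel 263 254 9 23 [  1.1 135.5]
t55.0 now [ 446.   261.4  242.6 -172.8] tilt [-0.003 -0.001 -1.   ]
[-44.2 146.5] [ 0.2  0.2 -0.6] 0.6463541295483308 0.0
brass (678,19) L54 W24 ang-41.0 px [ 36. 351.]
brass (496,403) L37 W31 ang-50.4 px [420. 239.]
brass (526,129) L113 W38 ang7.2 px [133. 234.]
brass (533,74) L113 W42 ang7.4 px [ 70. 226.]
brass (511,183) L98 W34 ang7.4 px [189. 225.]
brass (369,407) L118 W106 ang2.1 px [473.  84.]
t55.0 now [ 446.   261.4  242.6 -172.8] tilt [-0.003 -0.001 -1.   ]
shift [-4.62 -8.79  0.26] n9.9 | turn after -6.287
shift [-1.6  0.  20.1] n20.2 | turn after 0.000
```

{"api": "play_rows", "payload": {"claw": [52,52,52,52,52,52,52,52,52,52], "delta_pos": [[-3.1,-4.4,0.1],[-3.1,-4.4,0.1],[0,0,5],[0,0,5],[0,0,0],[0,0,4],[0,0,3],[0,0,2],[0,0,1],[0,0,0]], "turn": [0,0,0,0,0,0,0,0,0,0]}}

```text
time: 56.22
tcp_pos: [519.4, 182.2, 197.7]
tcp_rot: [[-0.992, -0.125, 0.0], [-0.125, 0.992, -0.0], [-0.0, -0.0, -1.0]]
wrist_force: [0.0, 0.3, 0.3]
width: 0.52
finger_force: 0.0
```

```bash
python3 - <<'E'
from h import *
s,w=snap("wrist");brass(w,s,42);plan();print(np.round(wp(*s["tcp_pos"][:2]),1),np.round(s["wrist_force"],1),s["width"])
E
```

```text
brass (532,88) L110 W29 ang-6.0 px [ 48. 278.]
brass (506,125) L69 W35 ang7.2 px [130. 247.]
brass (515,180) L102 W29 ang7.5 px [276. 265.]
t56.3 now [ 519.7  182.3   43.2 -172.8] tilt [ 0.001  0.    -1.   ]
[16.8 58.1] [0.  0.3 0.3] 0.5202322810339665
```

{"api": "play_rows", "payload": {"claw": [52,0,0,0,0,0,0,0,0,0,0,0,0], "delta_pos": [[0,0,0.3],[0,0,0],[0,0,0],[0,0,0],[0,0,0],[0,0,-0.2],[1.8,0,0],[1.8,0,0],[0,0,0],[0,0,-3],[0,0,-3.5],[0,0,-3],[0,0,0]], "turn": [0,0,0,0,0,0,0,0,0,0,0,0,0]}}

```text
time: 57.9
tcp_pos: [485.3, 177.9, 293.1]
tcp_rot: [[-0.992, -0.125, 0.006], [-0.125, 0.992, 0.001], [-0.006, 0.0, -1.0]]
wrist_force: [1.0, 0.6, -4.5]
width: 0.339
finger_force: 60.6
```

```bash
python3 - <<'E'
from h import *
s,w=snap("wrist");brass(w,s,140);print(s["width"]);brass(w,s,42);_,t=snap("top");brass(t,None,42,80)
plan((455,-360,137,187.4),(455,-360,34,187.4))
E
```

```text
brass (488,273) L24 W11 ang48.9 px [526. 333.]
brass (491,253) L22 W11 ang48.5 px [474. 332.]
brass (470,143) L56 W18 ang7.1 px [195. 263.]
brass (477,114) L63 W21 ang7.3 px [110. 259.]
brass (481,176) L101 W29 ang7.4 px [277. 273.]
0.3388636514478668
brass (552,358) L43 W21 ang48.9 px [526. 333.]
brass (557,324) L40 W20 ang48.5 px [474. 332.]
brass (521,125) L101 W33 ang7.1 px [195. 263.]
brass (533,72) L114 W39 ang7.3 px [110. 259.]
brass (540,183) L182 W53 ang7.4 px [277. 273.]
brass (361,-1035) L102 W19 ang-82.6 px [544. 291.]
brass (378,-782) L134 W63 ang6.2 px [467. 286.]
brass (382,-673) L129 W96 ang1.4 px [434. 282.]
brass (378,-514) L135 W95 ang1.3 px [384. 276.]
brass (454,199) L42 W35 ang4.0 px [161. 254.]
brass (536,-474) L67 W28 ang-67.0 px [370. 232.]
brass (526,123) L100 W33 ang7.2 px [186. 228.]
brass (533,66) L100 W32 ang8.4 px [204. 227.]
brass (748,-279) L91 W42 ang53.2 px [312. 169.]
brass (762,220) L47 W38 ang-88.2 px [163. 158.]
brass (804,-318) L96 W44 ang52.6 px [325. 152.]
brass (774,23) L178 W56 ang16.1 px [221. 156.]
t58.0 now [ 483.6  177.5  135.1 -172.8] tilt [-0.001 -0.    -1.   ]
shift [  9.54 -52.97  -0.19] n53.8 | turn after -6.287
shift [-0.   0.  10.3] n10.3 | turn after 0.000
```

{"api": "play_rows", "payload": {"claw": [0,0,0,0,0,0,0,0,0,0,0,0,0,0,0], "delta_pos": [[0.95,-5.3,0],[0.95,-5.3,0],[0.95,-5.3,0],[0.95,-5.3,0],[0.95,-5.3,0],[0.95,-5.3,0],[0.95,-5.3,0],[0.95,-5.3,0],[0.95,-5.3,0],[0.95,-5.3,0],[0,0,0],[0,0,4],[0,0,3],[0,0,2],[0,0,0]], "turn": [0,0,0,0,0,0,0,0,0,0,0,0,0,0,0]}}

```text
time: 59.88
tcp_pos: [453.8, -357.9, 197.5]
tcp_rot: [[-0.992, -0.125, -0.006], [-0.126, 0.992, 0.006], [0.005, 0.006, -1.0]]
wrist_force: [-0.4, 1.3, -3.9]
width: 0.335
finger_force: 61.1
```

```bash
python3 - <<'E'
from h import *
s,w=snap("wrist");brass(w,s,50);print(s["width"],s["finger_force"],np.round(s["wrist_force"],1))
plan((455,-360,34,187.4))
E
```

```text
brass (494,-454) L42 W14 ang-45.6 px [ 34. 378.]
brass (444,-360) L96 W28 ang7.4 px [277. 271.]
brass (398,-447) L72 W13 ang-5.7 px [ 27. 120.]
0.335398437939549 61.14339351654053 [-0.4  1.3 -3.9]
t59.9 now [ 454.5 -358.7   44.2 -172.8] tilt [-0.003  0.003 -1.   ]
shift [-0.03 -0.13  1.02] n1.0 | turn after -6.287
```

{"api": "play_rows", "payload": {"claw": [0,0,55,55,55,52,52,52], "delta_pos": [[0,-0.1,1.0],[0,0,0],[0,0,0],[0,0,0],[0,0,0],[0,0,-3],[0,0,-6],[0,0,-6]], "turn": [0,0,0,0,0,0,0,0]}}

```text
time: 60.92
tcp_pos: [455.2, -361.0, 342.7]
tcp_rot: [[-0.992, -0.125, -0.0], [-0.125, 0.992, 0.0], [0.0, 0.0, -1.0]]
wrist_force: [1.1, -1.0, -0.1]
width: 0.522
finger_force: 0.0
```

{"api": "play_rows", "payload": {"claw": [52,52,52,52,52,52,52,52,52,52,52,52,52], "delta_pos": [[-1.47,5.23,0],[-1.47,5.23,0],[-1.47,5.23,0],[-1.47,5.23,0],[-1.47,5.23,0],[-1.47,5.23,0],[-1.47,5.23,0],[-1.47,5.23,0],[-1.47,5.23,0],[0,0,0],[0,0,5],[0,0,3],[0,0,0]], "turn": [0,0,0,0,0,0,0,0,0,0,0,0,0]}}

```text
time: 62.55
tcp_pos: [526.4, 121.3, 259.0]
tcp_rot: [[-0.992, -0.124, -0.006], [-0.124, 0.992, -0.001], [0.006, -0.0, -1.0]]
wrist_force: [0.0, 0.0, -0.8]
width: 0.52
finger_force: 0.0
```

```bash
python3 - <<'E'
from h import *
s,w=snap("wrist");brass(w,s,42);plan((*pw(16,0),40,187.4));print(np.round(wp(*s["tcp_pos"][:2]),1),s["width"])
_,t=snap("top");brass(t,None,35,80)
E
```

```text
brass (529,68) L97 W33 ang7.3 px [179. 232.]
brass (529,123) L111 W30 ang7.2 px [290. 230.]
t62.6 now [ 527.4  121.5  105.8 -172.9] tilt [-0.002 -0.001 -1.   ]
shift [0.09 0.31 6.58] n6.6 | turn after -6.288
[15.8 -3.1] 0.519735289842707
brass (361,-1040) L103 W19 ang-82.2 px [544. 291.]
brass (378,-786) L135 W63 ang5.8 px [467. 286.]
brass (381,-672) L139 W95 ang7.4 px [430. 281.]
brass (378,-516) L136 W96 ang1.3 px [381. 278.]
brass (374,443) L96 W38 ang-2.6 px [ 83. 276.]
brass (458,-359) L106 W33 ang6.7 px [334. 256.]
brass (500,121) L46 W29 ang3.5 px [187. 238.]
brass (537,-476) L67 W30 ang-67.1 px [369. 234.]
brass (533,67) L103 W33 ang7.3 px [204. 230.]
brass (750,-278) L89 W41 ang51.4 px [311. 169.]
brass (762,222) L47 W35 ang-88.2 px [163. 159.]
brass (806,-321) L96 W42 ang48.9 px [325. 152.]
brass (776,24) L176 W56 ang15.4 px [221. 158.]
```

{"api": "play_rows", "payload": {"claw": [52,52,52,52,0,0,0,0,0,0,0,0,0,0,0,0], "delta_pos": [[0,0.3,0],[0,0,3],[0,0,2.4],[0,0,1.1],[0,0,0],[0,0,0],[0,0,0],[0,0,0],[0,0,-0.2],[1.8,0,0],[1.8,0,0],[0,0,0],[0,0,-3],[0,0,-3.5],[0,0,-3],[0,0,0]], "turn": [0,0,0,0,0,0,0,0,0,0,0,0,0,0,0,0]}}

```text
time: 64.65
tcp_pos: [494.4, 121.1, 295.8]
tcp_rot: [[-0.992, -0.125, 0.008], [-0.125, 0.992, 0.001], [-0.008, -0.0, -1.0]]
wrist_force: [-0.8, 1.0, -5.0]
width: 0.336
finger_force: 61.4
```

```bash
python3 - <<'E'
from h import *
s,w=snap("wrist");brass(w,s,140);print(s["width"],s["finger_force"])
plan((455,-285,137,187.4))
E
```

```text
brass (480,86) L59 W18 ang7.3 px [194. 259.]
brass (492,119) L103 W30 ang7.1 px [280. 274.]
0.33589558769258493 61.41166806221008
t64.7 now [ 493.3  121.   138.9 -172.8] tilt [ 0.004  0.    -1.   ]
shift [  8.87 -39.8    0.19] n40.8 | turn after -6.287
```

{"api": "play_rows", "payload": {"claw": [0,0,0,0,0,0,0,0,0,0,0,0,0], "delta_pos": [[1.11,-4.97,0],[1.11,-4.97,0],[1.11,-4.97,0],[1.11,-4.97,0],[1.11,-4.97,0],[1.11,-4.97,0],[1.11,-4.97,0],[1.11,-4.97,0],[0,0,0],[0,0,4],[0,0,3],[0,0,2.4],[0,0,0]], "turn": [0,0,0,0,0,0,0,0,0,0,0,0,0]}}

```text
time: 66.32
tcp_pos: [451.8, -282.6, 195.9]
tcp_rot: [[-0.992, -0.126, -0.006], [-0.126, 0.992, 0.005], [0.005, 0.006, -1.0]]
wrist_force: [0.1, 0.0, -3.5]
width: 0.334
finger_force: 61.6
```

```bash
python3 - <<'E'
from h import *
s,w=snap("wrist");brass(w,s,42);print(s["width"],s["finger_force"],np.round(s["wrist_force"],1))
plan((455,-285,34,187.4))
E
```

```text
brass (446,-284) L101 W29 ang7.3 px [281. 271.]
brass (443,-354) L88 W36 ang7.5 px [ 80. 254.]
0.33431396471211855 61.557555198669434 [ 0.1  0.  -3.5]
t66.4 now [ 452.6 -283.4   42.5 -172.8] tilt [-0.003  0.003 -1.   ]
shift [-0.22 -0.19  0.85] n0.9 | turn after -6.286
```

{"api": "play_rows", "payload": {"claw": [0,0,55,55,55,52,52,52], "delta_pos": [[0,0,0.85],[0,0,0],[0,0,0],[0,0,0],[0,0,0],[0,0,-3],[0,0,-6],[0,0,-6]], "turn": [0,0,0,0,0,0,0,0]}}

```text
time: 67.38
tcp_pos: [453.1, -284.5, 342.2]
tcp_rot: [[-0.992, -0.125, -0.0], [-0.125, 0.992, 0.0], [0.0, 0.0, -1.0]]
wrist_force: [1.2, -1.2, 0.7]
width: 0.518
finger_force: 0.0
```

{"api": "play_rows", "payload": {"claw": [52,52,52,52,52,52,52,52,52,52,52], "delta_pos": [[-1.77,4.86,0],[-1.77,4.86,0],[-1.77,4.86,0],[-1.77,4.86,0],[-1.77,4.86,0],[-1.77,4.86,0],[-1.77,4.86,0],[0,0,0],[0,0,5],[0,0,3],[0,0,0]], "turn": [0,0,0,0,0,0,0,0,0,0,0]}}

```text
time: 68.75
tcp_pos: [532.2, 67.4, 258.5]
tcp_rot: [[-0.992, -0.124, -0.006], [-0.124, 0.992, -0.001], [0.006, 0.0, -1.0]]
wrist_force: [0.2, 0.5, -0.4]
width: 0.522
finger_force: 0.0
```

```bash
python3 - <<'E'
from h import *
s,w=snap("wrist");brass(w,s,42);plan((*pw(16,-58),40,187.4));print(s["width"])
_,t=snap("top");brass(t,None,35,80)
E
```

```text
brass (536,66) L112 W30 ang7.5 px [280. 220.]
t68.8 now [ 533.2   67.5  105.2 -172.9] tilt [-0.002 -0.    -1.   ]
shift [-0.03 -0.06  6.52] n6.5 | turn after -6.288
0.5219360662180884
brass (360,-1040) L103 W19 ang-82.1 px [542. 292.]
brass (378,-786) L135 W63 ang5.8 px [467. 286.]
brass (383,-671) L143 W95 ang7.4 px [431. 282.]
brass (378,-516) L136 W96 ang1.3 px [383. 278.]
brass (370,412) L116 W107 ang1.4 px [ 92. 282.]
brass (458,-359) L106 W33 ang7.5 px [334. 256.]
brass (456,-283) L106 W31 ang7.0 px [312. 258.]
brass (505,62) L46 W29 ang3.0 px [206. 238.]
brass (536,-476) L66 W28 ang-67.0 px [370. 233.]
brass (749,-280) L91 W42 ang53.2 px [312. 169.]
brass (764,222) L47 W38 ang-88.2 px [163. 159.]
brass (806,-319) L97 W44 ang52.6 px [325. 152.]
brass (776,24) L177 W56 ang15.4 px [221. 156.]
```

{"api": "play_rows", "payload": {"claw": [52,52,52,52,0,0,0,0,0,0,0,0,0,0,0,0], "delta_pos": [[0,0,0],[0,0,3],[0,0,2.4],[0,0,1.1],[0,0,0],[0,0,0],[0,0,0],[0,0,0],[0,0,-0.2],[1.8,0,0],[1.8,0,0],[0,0,0],[0,0,-3],[0,0,-3.5],[0,0,-3],[0,0,0]], "turn": [0,0,0,0,0,0,0,0,0,0,0,0,0,0,0,0]}}

```text
time: 70.85
tcp_pos: [500.7, 63.9, 295.2]
tcp_rot: [[-0.992, -0.125, 0.008], [-0.125, 0.992, 0.0], [-0.008, -0.001, -1.0]]
wrist_force: [0.9, 0.5, -5.7]
width: 0.331
finger_force: 61.0
```

```bash
python3 - <<'E'
from h import *
s,w=snap("wrist");brass(w,s,140);print(s["width"],s["finger_force"])
plan((457,-209,137,187.4))
E
```

```text
brass (499,62) L102 W30 ang7.2 px [281. 269.]
0.3312940698165659 60.97721457481384
t70.9 now [ 499.6   63.9  138.3 -172.8] tilt [ 0.004  0.    -1.   ]
shift [  7.63 -26.54   0.13] n27.6 | turn after -6.287
```

{"api": "play_rows", "payload": {"claw": [0,0,0,0,0,0,0,0,0,0,0,0], "delta_pos": [[1.27,-4.42,0],[1.27,-4.42,0],[1.27,-4.42,0],[1.27,-4.42,0],[1.27,-4.42,0],[1.27,-4.42,0],[0,0,0],[0,0,0],[0,0,4],[0,0,3],[0,0,2.4],[0,0,0]], "turn": [0,0,0,0,0,0,0,0,0,0,0,0]}}

```text
time: 72.4
tcp_pos: [454.3, -206.7, 196.2]
tcp_rot: [[-0.992, -0.127, -0.005], [-0.127, 0.992, 0.004], [0.005, 0.004, -1.0]]
wrist_force: [0.1, 0.5, -4.9]
width: 0.335
finger_force: 61.6
```

```bash
python3 - <<'E'
from h import *
s,w=snap("wrist");brass(w,s,42);print(s["width"],s["finger_force"],np.round(s["wrist_force"],1))
plan((457,-209,34,187.4))
E
```

```text
brass (449,-208) L100 W29 ang7.2 px [282. 274.]
brass (444,-278) L92 W36 ang7.2 px [ 82. 249.]
0.3347462005833391 61.55069947242737 [ 0.1  0.5 -4.9]
t72.5 now [ 455.1 -207.4   42.7 -172.7] tilt [-0.003  0.002 -1.   ]
shift [-0.17 -0.19  0.87] n0.9 | turn after -6.285
```

{"api": "play_rows", "payload": {"claw": [0,0,55,55,55,55,55,55,55,55,55], "delta_pos": [[0,0,0.85],[0,0,0],[0,0,0],[0,0,0],[0,0,0],[0,0,-3],[0,0,-6],[0,0,-6],[0,0,-6],[2,-4,0],[0,0,0]], "turn": [0,0,0,0,0,0,0,0,0,0,0]}}

```text
time: 73.82
tcp_pos: [440.5, -253.0, 401.4]
tcp_rot: [[-0.993, -0.122, 0.002], [-0.122, 0.993, -0.003], [-0.002, -0.003, -1.0]]
wrist_force: [-0.7, 0.5, -1.4]
width: 0.552
finger_force: 0.0
```

```bash
python3 - <<'E'
from h import *
s,w=snap("wrist");brass(w,s,35);_,t=snap("top");brass(t,None,35,80);red(t,None,142,"top")
np.set_printoptions(precision=0,suppress=True)
for n in ("acid_bottle_a","stamp","torch_mid","pointer_tip","mark_point"):
  for nm,f in (("w",w),("t",t)):
    print(n,nm,[(np.round(x["at"]),round(x["confidence"],2),at_z(f,x["at"],21 if n[0]=="t" else 48 if "p"==n[0] or "m"==n[0] else 0,s)[:2]) for x in ctrl.spot_point(f,n)][:3])
E
```

```text
brass (531,-470) L66 W30 ang-67.1 px [ 52. 235.]
brass (459,-212) L111 W31 ang7.2 px [325. 199.]
brass (455,-285) L110 W30 ang7.2 px [245. 174.]
brass (457,-358) L110 W35 ang7.5 px [167. 172.]
brass (383,-480) L125 W56 ang-3.4 px [ 42. 102.]
brass (360,-1038) L106 W21 ang-82.6 px [541. 292.]
brass (377,-784) L137 W63 ang7.9 px [467. 285.]
brass (383,-672) L139 W98 ang4.5 px [432. 280.]
brass (378,-516) L136 W96 ang1.3 px [380. 273.]
brass (369,411) L119 W108 ang1.5 px [ 90. 281.]
brass (481,-205) L62 W29 ang1.4 px [288. 248.]
brass (536,-476) L67 W29 ang-67.0 px [369. 233.]
brass (750,-278) L89 W41 ang51.4 px [312. 170.]
brass (762,222) L47 W35 ang-88.2 px [164. 160.]
brass (806,-319) L97 W44 ang52.6 px [325. 152.]
brass (776,26) L178 W59 ang15.4 px [221. 156.]
red top (130.5, 251.0) 13 12 press [-37.8 145.8]
red top (122.0, 164.0) 38 22 press [229.2 159.6]
acid_bottle_a w []
acid_bottle_a t [(array([246., 169.]), 0.65, array([749., -56.])), (array([272., 160.]), 0.58, array([ 782., -147.]))]
stamp w []
stamp t [(array([350., 191.]), 0.52, array([ 680., -416.]))]
torch_mid w [(array([264., 340.]), 0.81, array([ 639., -251.])), (array([173., 176.]), 0.44, array([ 460., -359.]))]
torch_mid t [(array([301., 199.]), 0.77, array([ 645., -248.])), (array([185., 234.]), 0.46, array([519., 132.])), (array([203., 228.]), 0.43, array([537.,  75.]))]
pointer_tip w [(array([512., 338.]), 0.55, array([582.,   3.]))]
pointer_tip t []
mark_point w [(array([514., 338.]), 0.49, array([583.,   5.]))]
mark_point t [(array([287., 256.]), 0.43, array([ 453., -205.]))]
```

```bash
python3 -c "
from workcell import ctrl
print(ctrl.close_job())"
```

```text
the job is handed in; nothing more can be done
None
```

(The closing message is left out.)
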